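# Batch of painted fish into the lamp dryer

## Task

Gather all the painted wooden fish on the scoop tray so the whole batch lies on it together, and pull the lamp dryer's carriage out to its loading stop. Then tip the tray so that the fish slide off its lip into the basket, all of them, set the empty tray back down flat in the middle of its cork mat, and push the carriage with the basket fully home under the lamp. Leave the pot, the cup and the jar where they stand.

Things in the scene. Friction and masses are not known exactly. Their poses are not given: they have to be found in the camera images.
- dryer: Lamp dryer, bolted down: grey base 200 x 474 mm (its x, y), 14 mm high, two rails along its y axis, and at its +y end a green lamp hood (x +-100 mm, y from +68 to +244 mm, underside 135 mm, top 185 mm above the bench). Origin: centre of the base's underside. The carriage slides along y, out towards -y.
- carriage (a joint): Slide of the carriage, m: 0 = fully home with the basket under the hood, 0.19 = pulled out (towards the dryer's -y) against the loading stop, basket wholly clear of the hood. About 2 N of friction; it stays where it is left.
- carriage_handle (a point): On the carriage's upright red handle plate, 14 mm thick (dryer's x), 34 mm wide (dryer's y), from 35 to 101 mm above the bench; this point is on its centre line 85 mm above the bench. It stands 135 mm from the basket's centre towards the dryer's -y (33 mm clear of the basket), always outside the hood. Axes as the dryer's.
- basket_in (a point): Centre of the inner floor of the white plastic basket on the carriage. The basket is fixed to the carriage, open on top, 160 x 160 mm inside, walls 5 mm, its rim 61 mm above this point (101 mm above the bench). Axes as the dryer's.
- mat: Cork mat fixed on the bench, 235 x 190 x 4 mm (its x and y), home of the tray. Origin: centre of its underside.
- tray: Loose aluminium scoop tray, floor 180 (its x) x 124 (its y) x 4 mm; 4 mm walls up to 29 mm on +x, +y and -y (116 mm between the sides), no wall at -x, the lip. A dark wooden grip plate 14 mm thick (x), 48 mm wide (y) stands at x = +97 mm, from 17 to 87 mm above the underside. Fish start to slide at roughly 16 to 23 degrees. Origin: centre of the underside; z up.
- tray_grip (a point): On the tray's upright wooden grip plate, 66 mm above the tray's underside (21 mm under the plate's top), 97 mm from the tray's origin along its +x. Axes as the tray's; pinch it across the tray's x.
- tray_lip (a point): Middle of the tray's open edge, on the floor's upper face: 90 mm from the tray's origin along its -x. Axes as the tray's.
- fish1: Varnished wooden red fish, 20 g, about 47 mm long (its x: nose +22 mm, white tail -25 mm), 24 mm wide (its y), 16 mm thick. Origin: centre of its underside (the fish is the same either way up). Grip it across its width. None if it is not there this time.
- fish2: Varnished wooden blue fish, 20 g, about 47 mm long (its x: nose +22 mm, white tail -25 mm), 24 mm wide (its y), 16 mm thick. Origin: centre of its underside (the fish is the same either way up). Grip it across its width. None if it is not there this time.
- fish3: Varnished wooden yellow fish, 20 g, about 47 mm long (its x: nose +22 mm, white tail -25 mm), 24 mm wide (its y), 16 mm thick. Origin: centre of its underside (the fish is the same either way up). Grip it across its width. None if it is not there this time.
- fish4: Varnished wooden green fish, 20 g, about 47 mm long (its x: nose +22 mm, white tail -25 mm), 24 mm wide (its y), 16 mm thick. Origin: centre of its underside (the fish is the same either way up). Grip it across its width. None if it is not there this time.
- fish5: Varnished wooden orange fish, 20 g, about 47 mm long (its x: nose +22 mm, white tail -25 mm), 24 mm wide (its y), 16 mm thick. Origin: centre of its underside (the fish is the same either way up). Grip it across its width. None if it is not there this time.
- fish6: Varnished wooden black fish, 20 g, about 47 mm long (its x: nose +22 mm, white tail -25 mm), 24 mm wide (its y), 16 mm thick. Origin: centre of its underside (the fish is the same either way up). Grip it across its width. None if it is not there this time.
- paint_pot: Bystander: small amber glass pot, 38 mm across, 40 mm high, standing among the fish. Origin: centre of its underside.
- water_cup: Bystander: white ceramic cup, 72 mm across, 62 mm high. Origin: centre of its underside.
- varnish: Bystander: green varnish jar, 52 mm across, 85 mm high. Origin: centre of its underside.
Mind the look-alikes: they are no part of the job. Of the things that look like the fish2, the largest one is meant.

How it is judged (in metres and radians):
On the way, in this order (a step that is already met when the one before it is completed fails the run):
1. every fish lies on the tray (x of fish1 in the frame of tray between -0.095 and 0.095 m and y of fish1 in the frame of tray between -0.062 and 0.062 m and z of fish1 in the frame of tray between -0.004 and 0.045 m and x of fish2 in the frame of tray between -0.095 and 0.095 m and y of fish2 in the frame of tray between -0.062 and 0.062 m and z of fish2 in the frame of tray between -0.004 and 0.045 m and x of fish3 in the frame of tray between -0.095 and 0.095 m and y of fish3 in the frame of tray between -0.062 and 0.062 m and z of fish3 in the frame of tray between -0.004 and 0.045 m and x of fish4 in the frame of tray between -0.095 and 0.095 m and y of fish4 in the frame of tray between -0.062 and 0.062 m and z of fish4 in the frame of tray between -0.004 and 0.045 m and x of fish5 in the frame of tray between -0.095 and 0.095 m and y of fish5 in the frame of tray between -0.062 and 0.062 m and z of fish5 in the frame of tray between -0.004 and 0.045 m and x of fish6 in the frame of tray between -0.095 and 0.095 m and y of fish6 in the frame of tray between -0.062 and 0.062 m and z of fish6 in the frame of tray between -0.004 and 0.045 m and linear speed of each of fish1, fish2, fish3, fish4, fish5, fish6 below 0.03 m/s), for 0.2 s.
2. with the carriage out at the loading stop, the tray is tipped with its lip over the basket (value of joint carriage above 0.178 m and angle between tray's own z axis and vertical above 0.25 rad and horizontal distance between tray_lip and basket_in below 0.11 m).
3. every fish lies in the basket (x of fish1 in the frame of basket_in between -0.082 and 0.082 m and y of fish1 in the frame of basket_in between -0.082 and 0.082 m and z of fish1 in the frame of basket_in between -0.006 and 0.05 m and x of fish2 in the frame of basket_in between -0.082 and 0.082 m and y of fish2 in the frame of basket_in between -0.082 and 0.082 m and z of fish2 in the frame of basket_in between -0.006 and 0.05 m and x of fish3 in the frame of basket_in between -0.082 and 0.082 m and y of fish3 in the frame of basket_in between -0.082 and 0.082 m and z of fish3 in the frame of basket_in between -0.006 and 0.05 m and x of fish4 in the frame of basket_in between -0.082 and 0.082 m and y of fish4 in the frame of basket_in between -0.082 and 0.082 m and z of fish4 in the frame of basket_in between -0.006 and 0.05 m and x of fish5 in the frame of basket_in between -0.082 and 0.082 m and y of fish5 in the frame of basket_in between -0.082 and 0.082 m and z of fish5 in the frame of basket_in between -0.006 and 0.05 m and x of fish6 in the frame of basket_in between -0.082 and 0.082 m and y of fish6 in the frame of basket_in between -0.082 and 0.082 m and z of fish6 in the frame of basket_in between -0.006 and 0.05 m and linear speed of each of fish1, fish2, fish3, fish4, fish5, fish6 below 0.03 m/s), for 0.2 s.
At the end, for the whole second after the job is handed in: Every fish present lies at rest in the basket (below its rim); the carriage is home within 8 mm; the tray lies flat on the mat (within 3 degrees), its centre within 45 mm of the mat's centre, released and at rest (all of step 3 and value of joint carriage below 0.008 m and horizontal distance between tray and mat below 0.045 m and angle between tray's own z axis and vertical below 0.05 rad and z of tray in the frame of mat below 0.009 m and linear speed of tray below 0.03 m/s); the robot touches nothing.
It fails at once if the paint pot is shifted more than 40 mm or tipped over (distance of paint_pot from where it was at the start of the episode above 0.04 m or angle between paint_pot's own z axis and vertical above 0.6 rad).
It fails at once if the water cup is shifted more than 40 mm or tipped over (distance of water_cup from where it was at the start of the episode above 0.04 m or angle between water_cup's own z axis and vertical above 0.6 rad).
It fails at once if the varnish jar is shifted more than 40 mm or tipped over (distance of varnish from where it was at the start of the episode above 0.04 m or angle between varnish's own z axis and vertical above 0.6 rad).
Of fish1, fish2, fish3, fish4, fish5, fish6 only 4 to 6 are there at a start; the rules pass over those that are not, and their reading is None.
At some moment in a run one of fish1, fish2, fish3, fish4, fish5, fish6 may be knocked a few centimetres aside while the robot is not near it.
It also fails if it takes over 208 s, if anything falls off the work surface, if the arm or the gripper's body presses on something with over 40 N, if the wrist force passes 120 N, or if a joint passes its speed limit or range.

## Robot

A 7-joint arm with a two-finger parallel gripper is mounted at the origin on the work surface. World frame = base frame: x ahead of the robot, y to its left, z up, the work surface at z = 0. Lengths are in mm, angles in rad, forces in N, time in s.
With the tool pointing down it reaches from about 400 to 875 mm from the base axis. Payload 4.4 kg.
Tool frame: the origin (TCP) lies midway between the tips of the shut fingers; the grasp point (between the pads) lies 19 mm behind it; x points along the fingers, y is the direction in which the jaws open and shut, and the axes are right-handed (so a half turn about x gives the same grasp; the last joint's range is limited). The gripper opens to 85 mm and grips with 20 to 120 N. Pads are 22 mm wide; open, the fingers measure 114 mm over their backs; the gripper's body (76 mm by 85 mm) begins 54 mm behind the grasp point. The pads swing forward as they close: fully open they stand 13 mm farther back than shut.
Start: joints at [-1.368, 0.628, 0.038, 1.517, -0.027, 0.996, -0.02], TCP at [172.599, 626.68, 231.313] pointing down, gripper open.
Joint ranges: [-3.06, 3.06], [-0.37, 2.12], [-1.25, 1.32], [0.18, 2.47], [-1.1, 4.24], [0.23, 1.98], [-2.94, 2.94]. Speed limits (rad/s): [2.57, 2.57, 3.14, 3.14, 3.14, 3.14, 3.14].

## Interface

Orientations are given as [roll, pitch, yaw] about the fixed x, y, z axes, in that order (R = Rz(yaw) Ry(pitch) Rx(roll)).
In Python, from cell import ctrl gives the robot as it stands.
- The arm moves only by the tool arm_command, never from a script. Its argument "series" is a list of rows, each a list of 7 numbers: the opening, from 0 (shut) to 1 (fully open), then the shift along the world's x, y, z in cm, then the turn, a rotation vector about the world's x, y, z in degrees. In form: [[claw, x, y, z, rx, ry, rz], ...]. A call has 1 to 20 rows; each row shifts and turns the commanded pose from where the row before left it; what a row does not reach is not made up. A row lasts 1/12 s, in which the tool goes at most 41.7 mm and 7.16 degrees, less where a joint would pass 70% of its speed; a pose out of reach is approached as far as the arm can. A call with a gripper value outside its range is refused whole. The fingers move at their own pace and stop on an object; the grip force is fixed at half the most. Time passes only in rows, so rows that do not move let the fingers close. It gives the time, the measured TCP pose, the force and the opening at its end, in the units of the state.
- ctrl.read_state(): the state, without advancing time (a new reading comes with each control period).
- ctrl.get_image(name): name is "scene" or "top" or "wrist"; returns the picture (480x640x3 uint8, blue, green, red); there is no depth.
- ctrl.calibration(name): a dict with "fovy" (degrees; the focal length in pixels is half the picture's height over the tangent of half this angle, whatever the lens; pixels are square), "cx", "cy" (the principal point, pixels), "cam_to_world" (4x4, takes a point from camera to world coordinates); the wrist camera has in their place "T_tool_cam" (4x4, takes a point from camera to tool coordinates, whose origin is the TCP and whose axes are the tool frame's). Camera axes: x right, y up, looking along -z (the intrinsics and any distortion apply to the point x, -y, -z); pixel columns grow to the right and rows downward; lengths in mm; the calibration is good to about 2 mm. A picture is of the moment at which its call begins: read the wrist's pose just before it. calibration takes no time and is no camera call.
- ctrl.finish_job(): hands the job in, once; it reports no verdict.
Trained networks look in the newest picture that a camera, given by its name, has taken for a name from the list of things; names that differ only in an ending like _2 or _b are one class to them, and where a whole thing is asked for, a point or a joint stands for the part that bears it (a point fixed in the world has none). Each returns a list of dicts, best first, with "conf" (0 to 1); they miss things now and then, are a little off and sometimes report something else, mostly with a low value. They report only what shows in the picture. A call takes as long as a camera call. They do not tell look-alikes from the thing itself.
- ctrl.spot_in(label, camera): "centre" ([x, y, z] in mm, in world coordinates, good to about 4 mm: the middle of the surface that is visible of it).
The state is a dict: "clock": time; "qpos": joint angles; "qd": joint speeds; "tau": joint torques, N m; "eef_pos": TCP position; "tool_rot": TCP orientation; "force": force on the tool from outside, world axes, zero at the start; "torque": the same for the moment, N m; "width": finger opening in mm.
Only numpy, scipy, OpenCV 4.12 (cv2) and the standard library are available. Lean on these libraries where they do the work, as an engineer would, in place of code of your own. Each camera call takes 0.05 s, during which the arm holds its last target.

## Working session

There is one attempt and no reset: what is moved stays moved. The work goes in short steps, Python scripts to look and compute and a tool call to move; the robot and the scene stay as the last step left them, time stands still between calls to the robot, and variables do not carry over. Pictures are saved under pics/ and viewed, and the job is handed in when it is done.

Besides the shell and the picture viewer there is one more tool, called after "Emit:" as name(argument=value, ...) on one line, values as JSON. arm_command: Moves the arm, as the interface text tells. Its arguments: {"type":"object","properties":{"series":{"type":"array"}},"required":["series"]}

```bash
ls; mkdir -p pics
python3 - <<'E'
from cell import ctrl
import cv2
print(ctrl.read_state())
for n in ("scene","top","wrist"):
    im=ctrl.get_image(n); cv2.imwrite(f"pics/{n}0.png",im)
    c=ctrl.calibration(n); print(n,c)
E
```

```text
pics
{'clock': 0.0, 'qpos': array([-1.36783453,  0.62934454,  0.03845266,  1.51835548, -0.02698639,
        0.99627081, -0.01998265]), 'qd': array([ 9.20840531e-04, -1.00397509e-03, -4.36626438e-04,  4.60241255e-04,
        6.51575618e-04,  1.87249906e-05, -6.91005831e-04]), 'tau': array([ 3.54092244e-04, -5.63406444e+01,  1.22653261e+00, -1.93442005e+01,
        1.11545407e-02,  1.05724524e-02, -6.42341988e-06]), 'eef_pos': array([172.41959141, 626.08383627, 230.39430469]), 'tool_rot': array([-1.54835808,  1.56893648, -1.81710349]), 'force': array([-1.00527379,  0.51905021,  0.52227367]), 'torque': array([-0.03116504, -0.03338806, -0.02804593]), 'width': 85.2876773532949}
scene {'fovy': 56.75515991384984, 'cx': 320.1897169515295, 'cy': 234.60795609404872, 'cam_to_world': array([[ 7.79931821e-01, -4.85768527e-01,  3.94633111e-01,
         9.52043358e+02],
       [ 6.25621716e-01,  6.22674757e-01, -4.69971930e-01,
        -3.46157787e+02],
       [-1.74305044e-02,  6.13437107e-01,  7.89551197e-01,
         8.03626715e+02],
       [ 0.00000000e+00,  0.00000000e+00,  0.00000000e+00,
   
[... 207 characters left out ...]
,
       [-9.99674046e-01,  2.42411504e-02, -8.01046015e-03,
         1.13135900e+02],
       [-6.22665449e-03,  7.27866480e-02,  9.97328097e-01,
         9.91039835e+02],
       [ 0.00000000e+00,  0.00000000e+00,  0.00000000e+00,
         1.00000000e+00]])}
wrist {'fovy': 65.54823821071061, 'cx': 323.43719783531907, 'cy': 247.08099654828953, 'T_tool_cam': array([[-4.07801462e-04,  2.88726111e-01, -9.57411649e-01,
        -1.42767618e+02],
       [ 9.99999174e-01,  1.28446319e-03, -3.85863948e-05,
         8.83719252e-01],
       [ 1.21861912e-03, -9.57410875e-01, -2.88726396e-01,
        -7.40607402e+01],
       [ 0.00000000e+00,  0.00000000e+00,  0.00000000e+00,
         1.00000000e+00]])}
```

View pics/top0.png

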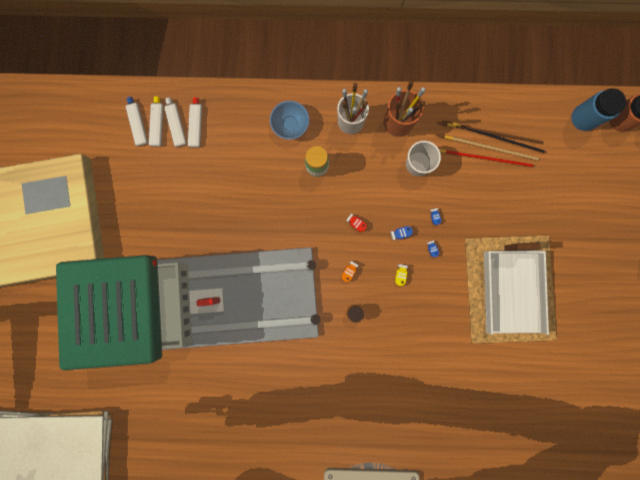

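View pics/scene0.png

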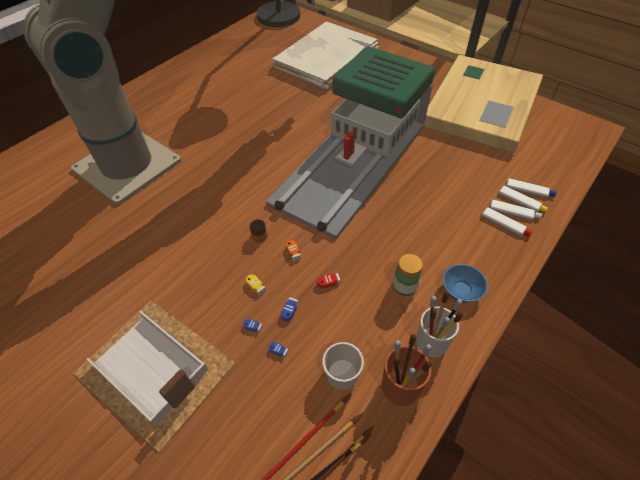

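View pics/wrist0.png

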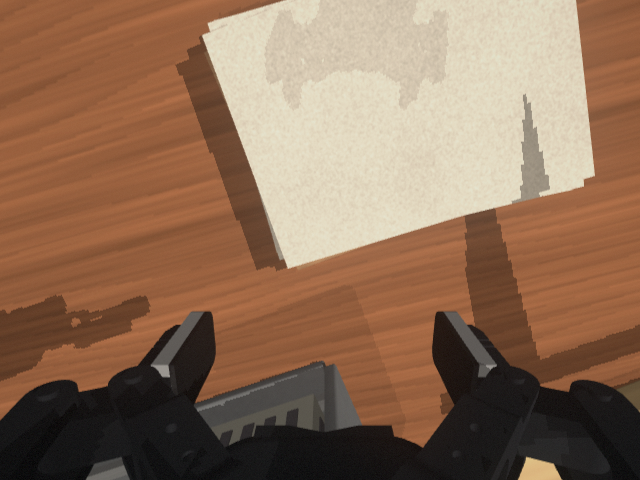

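The top picture shows red (357,223), orange (350,271) and yellow (402,275) fish, and three blue ones at (402,233), (437,216) and (434,249). The one at (402,233) looks largest, so it fits fish2. I see no green or black fish. The pot is at (356,314), the tray on its mat at (515,290), and the dryer handle at (208,301). I'll enlarge this area to confirm.

```bash
cat > h.py <<'E'
import numpy as np, cv2
from cell import ctrl
from scipy.spatial.transform import Rotation as Ro
def T_of(cam,st=None):
    c=ctrl.calibration(cam)
    if cam=='wrist':
        st=st or ctrl.read_state()
        T=np.eye(4);T[:3,:3]=Ro.from_euler('xyz',st['tool_rot']).as_matrix();T[:3,3]=st['eef_pos']
        return c,T@c['T_tool_cam']
    return c,c['cam_to_world']
def p2w(cam,uv,z,st=None):
    c,T=T_of(cam,st); f=240/np.tan(np.radians(c['fovy']/2))
    uv=np.atleast_2d(uv).astype(float)
    d=np.c_[(uv[:,0]-c['cx'])/f,-(uv[:,1]-c['cy'])/f,-np.ones(len(uv))]@T[:3,:3].T
    o=T[:3,3]; return o+d*((z-o[2])/d[:,2])[:,None]
def w2p(cam,P,st=None):
    c,T=T_of(cam,st); f=240/np.tan(np.radians(c['fovy']/2))
    P=(np.atleast_2d(P)-T[:3,3])@T[:3,:3]
    return np.c_[c['cx']-f*P[:,0]/P[:,2],c['cy']+f*P[:,1]/P[:,2]]
E
python3 - <<'E'
from h import *
im=cv2.imread('pics/top0.png')
cv2.imwrite('pics/crop_fish.png',cv2.resize(im[195:330,325:455],None,fx=4.4,fy=4.4,interpolation=cv2.INTER_CUBIC))
cv2.imwrite('pics/crop_tray.png',cv2.resize(im[225:355,455:565],None,fx=4.4,fy=4.4,interpolation=cv2.INTER_CUBIC))
ctrl.get_image('top'); ctrl.get_image('scene')
for n in ['fish1','fish2','fish3','fish4','fish5','fish6','tray','mat','tray_grip','carriage_handle','basket_in','dryer','paint_pot','water_cup','varnish']:
    for cam in ('top','scene'):
        try: r=ctrl.spot_in(n,cam)
        except Exception as e: print(n,cam,e); continue
        print(n,cam,[(np.round(q['centre']).tolist(),round(q['conf'],2)) for q in r[:4]])
# fish poses by colour
hsv=cv2.cvtColor(im,cv2.COLOR_BGR2HSV)
E
```

```text
fish1 top [([622.0, -62.0, 12.0], 0.7), ([583.0, -132.0, 12.0], 0.65), ([638.0, 38.0, 17.0], 0.61), ([527.0, -56.0, 19.0], 0.49)]
fish1 scene [([663.0, -138.0, 11.0], 0.76), ([591.0, -134.0, 12.0], 0.71), ([534.0, 53.0, 18.0], 0.58), ([645.0, 39.0, 14.0], 0.55)]
fish2 top [([622.0, -62.0, 12.0], 0.7), ([583.0, -132.0, 12.0], 0.65), ([638.0, 38.0, 17.0], 0.61), ([527.0, -56.0, 19.0], 0.49)]
fish2 scene [([663.0, -138.0, 11.0], 0.76), ([591.0, -134.0, 12.0], 0.71), ([534.0, 53.0, 18.0], 0.58), ([645.0, 39.0, 14.0], 0.55)]
fish3 top [([622.0, -62.0, 12.0], 0.7), ([583.0, -132.0, 12.0], 0.65), ([638.0, 38.0, 17.0], 0.61), ([527.0, -56.0, 19.0], 0.49)]
fish3 scene [([663.0, -138.0, 11.0], 0.76), ([591.0, -134.0, 12.0], 0.71), ([534.0, 53.0, 18.0], 0.58), ([645.0, 39.0, 14.0], 0.55)]
fish4 top [([622.0, -62.0, 12.0], 0.7), ([583.0, -132.0, 12.0], 0.65), ([638.0, 38.0, 17.0], 0.61), ([527.0, -56.0, 19.0], 0.49)]
fish4 scene [([663.0, -138.0, 11.0], 0.76), ([591.0, -134.0, 12.0], 0.71), ([534.0, 53.0, 18.0], 0.58), ([645.0, 39.0, 14.0], 0.55)]
fish5 top [([622.0, -62.0, 12.0], 0.7), ([583.0,
[... 732 characters left out ...]
_grip top [([500.0, -311.0, 9.0], 0.71)]
tray_grip scene [([503.0, -313.0, 9.0], 0.8), ([467.0, 418.0, 58.0], 0.28)]
carriage_handle top []
carriage_handle scene [([465.0, 417.0, 60.0], 0.62), ([627.0, -65.0, 13.0], 0.34)]
basket_in top [([453.0, 411.0, 41.0], 0.96)]
basket_in scene [([468.0, 410.0, 56.0], 0.65)]
dryer top [([458.0, 424.0, 39.0], 0.95)]
dryer scene []
paint_pot top [([441.0, 42.0, 39.0], 0.73)]
paint_pot scene [([449.0, 37.0, 37.0], 0.82), ([478.0, 404.0, 38.0], 0.43)]
water_cup top [([787.0, -101.0, 26.0], 0.61)]
water_cup scene [([782.0, -86.0, 32.0], 0.82), ([506.0, -318.0, 6.0], 0.71)]
varnish top [([762.0, 138.0, 85.0], 0.6)]
varnish scene [([776.0, 119.0, 65.0], 0.81)]
```

View pics/crop_fish.png

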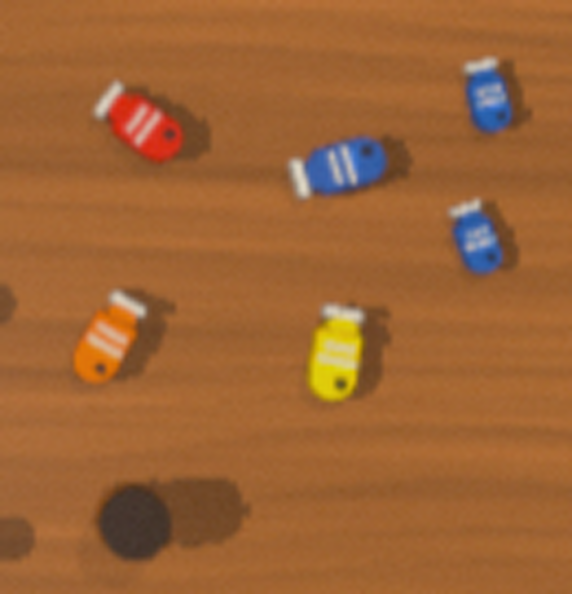

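View pics/crop_tray.png

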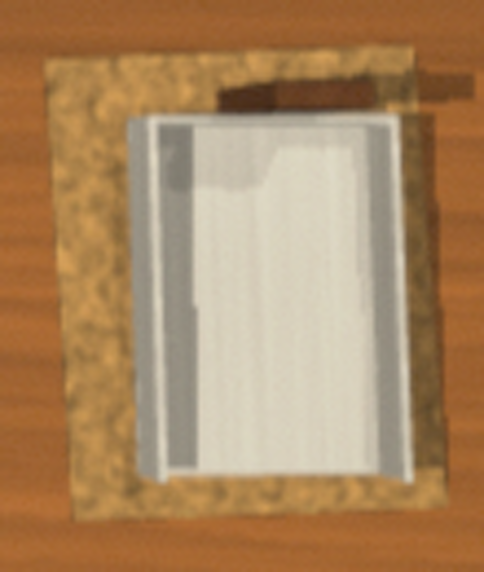

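The blue fish at (402,233) is about 20 px long in the original picture and the other two are about 15 px, so (402,233) is fish2. Four fish are present: red, blue, yellow and orange. Next I'll measure poses by colour, comparing both cameras.

```bash
cat >> h.py <<'E'
COL={'fish1':[((0,150,120),(5,255,255)),((174,150,120),(180,255,255))],'fish2':[((105,140,60),(125,255,255))],
 'fish3':[((24,150,150),(34,255,255))],'fish5':[((6,200,190),(17,255,255))]}
def fish(cam,im,name,near=None,st=None,z=10,minarea=60):
    hsv=cv2.cvtColor(im,cv2.COLOR_BGR2HSV)
    m=np.zeros(im.shape[:2],np.uint8)
    for lo,hi in COL[name]: m|=cv2.inRange(hsv,lo,hi)
    m=cv2.morphologyEx(m,cv2.MORPH_CLOSE,np.ones((5,5),np.uint8))
    n,lab,stt,cen=cv2.connectedComponentsWithStats(m)
    out=[]
    for i in range(1,n):
        if stt[i,4]<minarea: continue
        ys,xs=np.nonzero(lab==i)
        P=p2w(cam,np.c_[xs,ys],z,st)[:,:2]
        c=P.mean(0); w,v=np.linalg.eigh(np.cov((P-c).T)); d=v[:,1]
        t=(P-c)@d; s=(P-c)@v[:,0]
        W=None
        # tail: white pixels near
        wm=(hsv[...,1]<90)&(hsv[...,2]>130)
        yy,xx=np.nonzero(wm); Q=p2w(cam,np.c_[xx,yy],z,st)[:,:2]; r=np.linalg.norm(Q-c,axis=1)
        q=Q[(r<32)]
        tail=q[(np.abs((q-c)@d)>10)&(np.abs((q-c)@v[:,0])<14)]
        if len(tail): 
            if (tail.mean(0)-c)@d>0: d=-d; t=-t
        out.append(dict(c=c.round(1),len=np.ptp(t).round(1),wid=np.ptp(s).round(1),yaw=round(np.degrees(np.arctan2(d[1],d[0])),1),area=int(stt[i,4]),ntail=len(tail),px=cen[i].round(),nose=(c+d*t.max()).round(1)))
    return out
E
python3 - <<'E'
from h import *
for cam in('top','scene'):
    im=cv2.imread(f'pics/{cam}0.png')
    for n in COL:
        for o in fish(cam,im,n): print(cam,n,o)
E
```

```text
top fish1 {'c': array([ 797.6, -260.8]), 'len': np.float64(195.1), 'wid': np.float64(5.8), 'yaw': np.float64(81.8), 'area': 177, 'ntail': 0, 'px': array([491., 158.]), 'nose': array([ 812. , -160.5])}
top fish1 {'c': array([641.2,  40.5]), 'len': np.float64(39.3), 'wid': np.float64(23.2), 'yaw': np.float64(-124.6), 'area': 159, 'ntail': 22, 'px': array([357., 224.]), 'nose': array([630. ,  24.3])}
top fish1 {'c': array([457.2, 378.1]), 'len': np.float64(34.5), 'wid': np.float64(13.5), 'yaw': np.float64(-81.4), 'area': 90, 'ntail': 109, 'px': array([205., 302.]), 'nose': array([459.7, 361.6])}
top fish2 {'c': array([ 658.2, -134.8]), 'len': np.float64(28.0), 'wid': np.float64(17.1), 'yaw': np.float64(-163.8), 'area': 65, 'ntail': 18, 'px': array([435., 218.]), 'nose': array([ 646. , -138.4])}
top fish2 {'c': array([ 585.7, -129.8]), 'len': np.float64(27.0), 'wid': np.float64(16.3), 'yaw': np.float64(-157.1), 'area': 67, 'ntail': 19, 'px': array([433., 250.]), 'nose': array([ 573.5, -134.9])}
top fish3 {'c': array([524.7, -58.3]), 'len': np.float64(40.8), 'wid': np.float64(23.7), 'yaw'
[... 1020 characters left out ...]
(-160.2), 'area': 83, 'ntail': 15, 'px': array([250., 324.]), 'nose': array([ 573.4, -136. ])}
scene fish2 {'c': array([ 659.9, -136.2]), 'len': np.float64(28.1), 'wid': np.float64(15.1), 'yaw': np.float64(-167.1), 'area': 102, 'ntail': 19, 'px': array([276., 348.]), 'nose': array([ 646.3, -139.4])}
scene fish3 {'c': array([523.3, -55.7]), 'len': np.float64(39.4), 'wid': np.float64(18.3), 'yaw': np.float64(170.2), 'area': 118, 'ntail': 19, 'px': array([254., 281.]), 'nose': array([504. , -52.4])}
scene fish5 {'c': array([528.,  62.]), 'len': np.float64(39.1), 'wid': np.float64(19.6), 'yaw': np.float64(148.3), 'area': 106, 'ntail': 17, 'px': array([292., 247.]), 'nose': array([511.3,  72.3])}
```

Run:
```python
from h import *
c=lambda L:[(455+x/4.4,225+y/4.4) for x,y in L]
print('rim',p2w('top',c([(152,118),(400,118),(410,480),(160,480)]),33).round(1))
print('mat',p2w('top',c([(45,60),(414,47),(447,507),(73,521)]),4).round(1))
s=cv2.imread('pics/scene0.png')
cv2.imwrite('pics/s_tray.png',cv2.resize(s[290:460,65:245],None,fx=4,fy=4,interpolation=cv2.INTER_CUBIC))
cv2.imwrite('pics/s_dry.png',cv2.resize(s[40:240,260:450],None,fx=3,fy=3,interpolation=cv2.INTER_CUBIC))
t=cv2.imread('pics/top0.png')
cv2.imwrite('pics/t_dry.png',cv2.resize(t[235:380,50:330],None,fx=2.8,fy=2.8,interpolation=cv2.INTER_CUBIC))
```

```text
rim [[ 583.1 -248.1   33. ]
 [ 586.2 -371.2   33. ]
 [ 408.3 -373.8   33. ]
 [ 405.2 -251.5   33. ]]
mat [[ 613.3 -204.2    4. ]
 [ 624.6 -393.5    4. ]
 [ 391.7 -407.     4. ]
 [ 379.9 -218.6    4. ]]
```

View pics/s_tray.png

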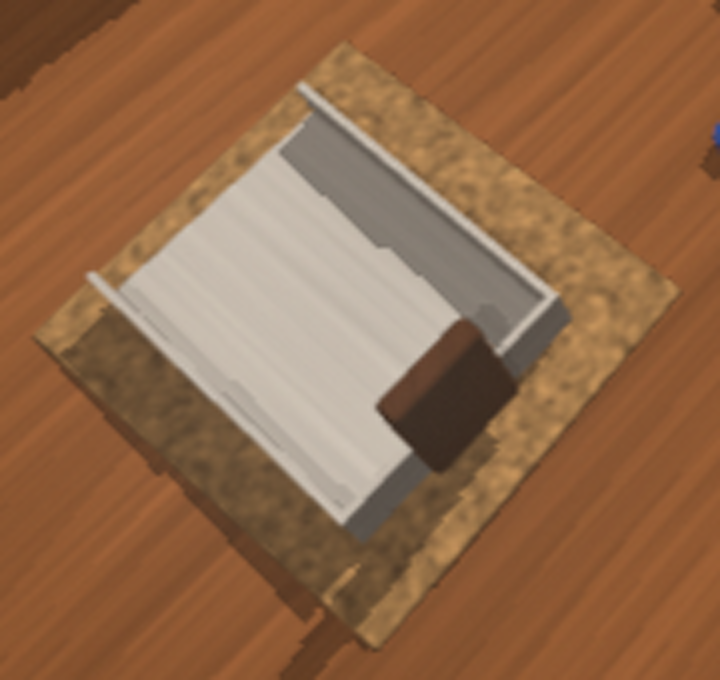

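View pics/t_dry.png

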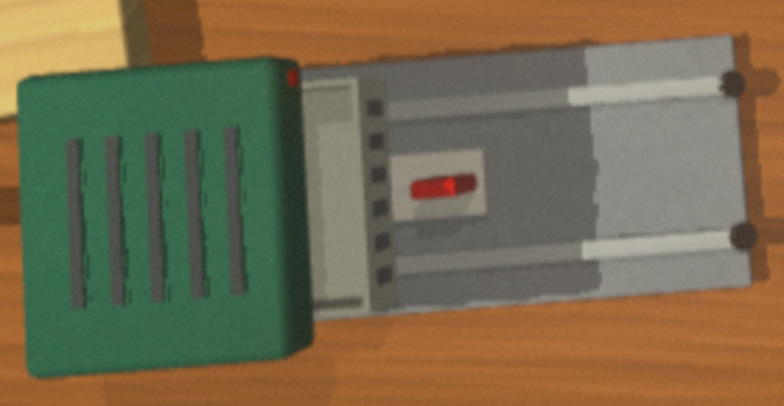

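View pics/s_dry.png

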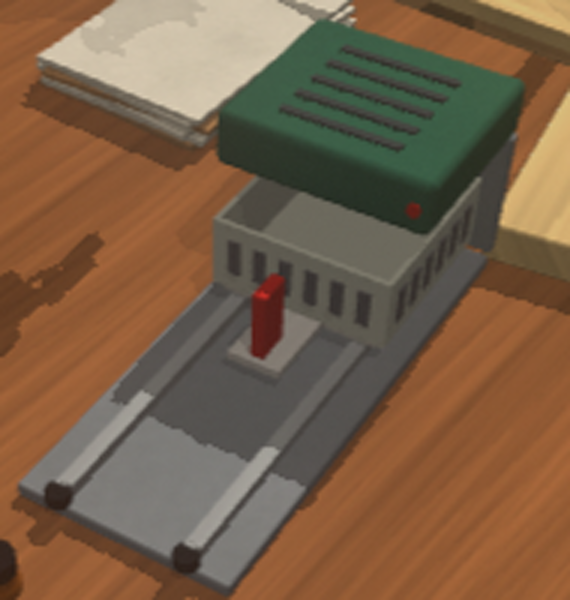

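Run:
```python
from h import *
c=lambda L:[(50+x/2.8,235+y/2.8) for x,y in L]
A=p2w('top',c([(733,36),(750,285)]),14); print('end',A.round(1))
print('edges',p2w('top',c([(585,47),(310,68),(600,296),(315,320)]),14).round(1))
print('handle', p2w('top',c([(412,188),(476,184)]),101).round(1))
c=lambda L:[(260+x/3,40+y/3) for x,y in L]
print('s end',p2w('scene',c([(20,488),(232,590)]),14).round(1))
print('s handle top',p2w('scene',c([(255,292),(281,278),(285,283),(262,300)]),101).round(1))
d=(A[0]-A[1])[:2];print(d)
print(np.degrees(np.arctan2(d[1],d[0])))
```

```text
end [[583.4 142.1  14. ]
 [387.1 123.5  14. ]]
edges [[571.7 260.4  14. ]
 [549.5 480.2  14. ]
 [375.5 241.6  14. ]
 [351.  466.   14. ]]
handle [[462.6 369.  101. ]
 [466.7 322.7 101. ]]
s end [[395.9 120.6  14. ]
 [591.3 142.9  14. ]]
s handle top [[462.3 340.4 101. ]
 [468.6 367.1 101. ]
 [474.8 364.1 101. ]
 [472.5 336.  101. ]]
[196.32660883  18.59439394]
5.410431899123285
```

```bash
cat >> h.py <<'E'
def tool():
    st=ctrl.read_state(); R=Ro.from_euler('xyz',st['tool_rot']).as_matrix()
    jaw=np.degrees(np.arctan2(R[1,1],R[0,1])); tz=np.degrees(np.arctan2(R[1,2],R[0,2]))
    print('t',round(st['clock'],2),'pos',st['eef_pos'].round(1),'x-axis',R[:,0].round(3),'jaw',round(jaw,1),'toolz',round(tz,1),'w',round(st['width'],1),'F',st['force'].round(1),'q',st['qpos'].round(2))
    return st,R
E
python3 -c "
from h import *
tool()"
```

```text
t 1.75 pos [172.6 626.7 231.3] x-axis [-0.  0. -1.] jaw 74.6 toolz -15.4 w 85.5 F [-0.1  0.3 -0.6] q [-1.37  0.63  0.04  1.52 -0.03  1.   -0.02]
```

Emit:
arm_command(series=[[1,2.3,-2.9,-0.2,0,0,-5.5],[1,2.3,-2.9,-0.2,0,0,-5.5],[1,2.3,-2.9,-0.2,0,0,-5.5],[1,2.3,-2.9,-0.2,0,0,-5.5],[1,2.3,-2.9,-0.2,0,0,-5.5],[1,2.3,-2.9,-0.2,0,0,-5.5],[1,2.3,-2.9,-0.2,0,0,-5.5],[1,2.3,-2.9,-0.2,0,0,-5.5],[1,2.3,-2.9,-0.2,0,0,-5.5],[1,2.3,-2.9,-0.2,0,0,-5.5],[1,2.3,-2.9,-0.2,0,0,-5.5],[1,2.3,-2.9,-0.2,0,0,-5.5],[1,2.3,-2.9,-0.2,0,0,-5.5],[1,2.3,-2.9,-0.2,0,0,-5.5],[1,2.3,-2.9,-0.2,0,0,-5.5],[1,2.3,-2.9,-0.6,0,0,-5.5],[1,2.3,-2.9,-1.5,0,0,-5.5],[1,2.3,-2.9,-1.5,0,0,-5.5],[1,2.3,-2.9,-1.5,0,0,-5.5],[1,2.3,-2.9,-1.5,0,0,-5.5]])

```text
clock: 3.42
eef_pos: [633.7, 45.5, 134.7]
tool_rot: [3.091, 1.57, 0.898]
force: [1.3, 0.1, 0.2]
width: 85.6
```

Emit:
arm_command(series=[[1,0,0,0,0,0,0],[1,0,0,0,0,0,0],[1,0,0,0,0,0,0]])

```text
clock: 3.67
eef_pos: [632.3, 47.2, 135.0]
tool_rot: [-1.691, 1.57, 2.404]
force: [0.3, -0.5, 0.5]
width: 85.7
```

```bash
cat >> h.py <<'E'
def look(tag,names,show=True,cams=('wrist',)):
    st,R=tool()
    for cam in cams:
        im=ctrl.get_image(cam); cv2.imwrite(f'pics/{tag}_{cam}.png',im)
        for n in names:
            for o in fish(cam,im,n,st=st):
                if abs(o['wid'])>12 and o['len']<60: print(cam,n,o)
E
python3 - <<'E'
from h import *
look('a1',['fish1','fish2'])
E
```

```text
t 3.67 pos [632.3  47.2 135. ] x-axis [-0.001  0.001 -1.   ] jaw -35.4 toolz -125.4 w 85.7 F [ 0.3 -0.5  0.5] q [-0.4   0.77  0.49  1.66 -0.46  0.83 -0.33]
wrist fish1 {'c': array([639.5,  41. ]), 'len': np.float64(42.0), 'wid': np.float64(24.0), 'yaw': np.float64(-125.0), 'area': 1311, 'ntail': 296, 'px': array([337., 240.]), 'nose': array([626.7,  22.8])}
wrist fish2 {'c': array([622.2, -62.5]), 'len': np.float64(41.4), 'wid': np.float64(23.9), 'yaw': np.float64(-76.7), 'area': 1071, 'ntail': 311, 'px': array([392., 351.]), 'nose': array([627.1, -83.6])}
wrist fish2 {'c': array([ 588.3, -126.4]), 'len': np.float64(30.6), 'wid': np.float64(25.2), 'yaw': np.float64(76.7), 'area': 480, 'ntail': 23, 'px': array([399., 423.]), 'nose': array([ 591.8, -111.5])}
```

View pics/a1_wrist.png

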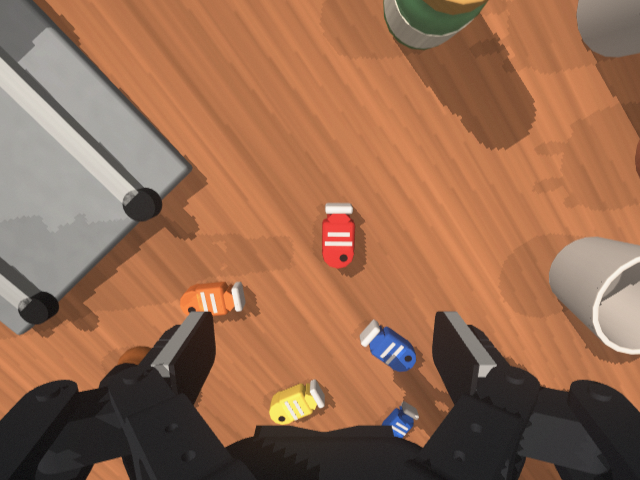

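Red is at (338,240) in the wrist picture and matches the top-view position. I'll grip it now.

Emit:
arm_command(series=[[0.6,0.7,-0.6,-2.5,0,0,0],[0.6,0,0,-2.5,0,0,0],[0.6,0,0,-2.5,0,0,0],[0.6,0,0,-2.0,0,0,0],[0.6,0,0,-2.0,0,0,0],[0.6,0,0,-1.5,0,0,0],[0.6,0,0,0,0,0,0],[0.6,0,0,0,0,0,0],[0,0,0,0,0,0,0],[0,0,0,0,0,0,0],[0,0,0,0,0,0,0],[0,0,0,0,0,0,0],[0,0,0,0,0,0,0],[0,0,0,0,0,0,0],[0,0,0,0,0,0,0]])

```text
clock: 4.97
eef_pos: [640.9, 40.8, 7.2]
tool_rot: [2.352, 1.568, 0.163]
force: [-0.1, 0.8, 6.0]
width: 22.1
```

Emit:
arm_command(series=[[0,0,0,1.5,0,0,0],[0,0,0,2.5,0,0,0],[0,0,0,2.5,0,0,0],[0,0,0,2.5,0,0,0],[0,-0.9,-2.7,1.5,0,0,3],[0,-0.9,-2.7,0,0,0,3],[0,-0.9,-2.7,0,0,0,3],[0,-1,-2.7,0,0,0,3],[0,-1,-2.7,0,0,0,3],[0,-1,-2.7,0,0,0,3],[0,-1,-2.7,0,0,0,3],[0,-1,-2.7,0,0,0,3],[0,-1,-2.7,0,0,0,3],[0,-1,-2.7,0,0,0,3],[0,-1,-2.7,0,0,0,3],[0,-1,-2.7,0,0,0,3],[0,0,0,0,0,0,0],[0,0,0,0,0,0,0],[0,0,0,0,0,0,0]])

```text
clock: 6.55
eef_pos: [522.9, -282.9, 111.1]
tool_rot: [2.0, 1.57, 0.438]
force: [0.3, 0.8, -0.5]
width: 22.1
```

Run:
```python
from h import *
look('a2',[],cams=('wrist','top'))
im=cv2.imread('pics/a2_top.png')
for n in COL:
  for o in fish('top',im,n):
    if o['len']<60: print(n,o)
```

```text
t 6.55 pos [ 522.9 -282.9  111.1] x-axis [ 0.001  0.    -1.   ] jaw 0.6 toolz -89.4 w 22.1 F [ 0.3  0.8 -0.5] q [ 0.3   0.71  0.24  1.79 -0.25  0.67  0.69]
fish1 {'c': array([ 524.2, -331.5]), 'len': np.float64(42.7), 'wid': np.float64(24.6), 'yaw': np.float64(-88.2), 'area': 218, 'ntail': 53, 'px': array([523., 280.]), 'nose': array([ 524.9, -353.5])}
fish1 {'c': array([457. , 378.2]), 'len': np.float64(34.4), 'wid': np.float64(13.5), 'yaw': np.float64(-81.8), 'area': 88, 'ntail': 110, 'px': array([205., 302.]), 'nose': array([459.4, 361.6])}
fish2 {'c': array([ 658.2, -134.8]), 'len': np.float64(28.0), 'wid': np.float64(17.1), 'yaw': np.float64(-163.8), 'area': 65, 'ntail': 18, 'px': array([435., 218.]), 'nose': array([ 646. , -138.4])}
fish2 {'c': array([ 585.6, -129.9]), 'len': np.float64(27.0), 'wid': np.float64(16.5), 'yaw': np.float64(-155.6), 'area': 68, 'ntail': 17, 'px': array([433., 250.]), 'nose': array([ 573.7, -135.3])}
fish3 {'c': array([524.8, -58.4]), 'len': np.float64(40.4), 'wid': np.float64(23.7), 'yaw': np.float64(170.3), 'area': 175, 'ntail': 26, 'px': array([401., 276.]), 'nose': array([505.2, -55.1])}
fish5 {'c': array([528.4,  59.9]), 'len': np.float64(38.9), 'wid': np.float64(22.1), 'yaw': np.float64(152.3), 'area': 112, 'ntail': 24, 'px': array([348., 273.]), 'nose': array([512.4,  68.3])}
```

View pics/a2_wrist.png

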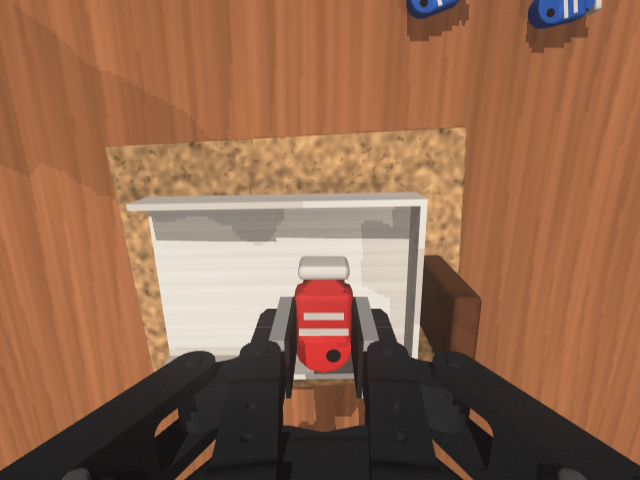

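Run:
```python
from h import *
print(p2w('wrist',[(135,206),(425,197)],33).round(1), p2w('wrist',[(155,240),(166,356),(408,240)],8).round(1),p2w('wrist',[(426,258),(477,300)],91).round(1))
```

```text
[[ 410.1 -249.    33. ]
 [ 583.  -241.7   33. ]] [[ 407.9 -277.2    8. ]
 [ 405.4 -368.     8. ]
 [ 580.9 -275.2    8. ]] [[ 570.  -260.7   91. ]
 [ 596.2 -281.4   91. ]]
```

Emit:
arm_command(series=[[0,0.1,0,-2.5,0,0,0],[0,0.1,0,-2.5,0,0,0],[0,0,0,-2.0,0,0,0],[0,0,0,-1.5,0,0,0],[0,0,0,-0.7,0,0,0],[0,0,0,0,0,0,0],[0,0,0,0,0,0,0]])

```text
clock: 7.23
eef_pos: [525.1, -282.7, 18.5]
tool_rot: [2.525, 1.571, 0.965]
force: [-0.5, 0.2, 0.4]
width: 22.0
```

Emit:
arm_command(series=[[0.45,0,0,0,0,0,0],[0.45,0,0,0,0,0,0],[0.45,0,0,0,0,0,0],[0.45,0,0,1.5,0,0,0],[0.45,0,0,2.5,0,0,0],[0.45,0,0,2.5,0,0,0],[0.45,0,0,2.5,0,0,0],[0.6,1,2.2,1.5,0,0,1.3],[0.6,1,2.2,1,0,0,1.3],[0.6,1,2.2,0,0,0,1.3],[0.6,1,2.2,0,0,0,1.3],[0.6,1,2.2,0,0,0,1.3],[0.6,1,2.2,0,0,0,1.3],[0.6,1,2.2,0,0,0,1.3],[0.6,1,2.2,0,0,0,1.3],[0.6,1,2.2,0,0,0,1.3],[0.6,0.7,2.2,0,0,0,1.7],[0.6,0,0,0,0,0,0],[0.6,0,0,0,0,0,0],[0.6,0,0,0,0,0,0]])

```text
clock: 8.9
eef_pos: [621.3, -64.3, 133.7]
tool_rot: [-0.065, 1.57, -1.393]
force: [0.0, -0.5, -0.9]
width: 51.2
```

Run:
```python
from h import *
look('b1',['fish1','fish2','fish3','fish5'],cams=('wrist','top'))
```

```text
t 8.9 pos [621.3 -64.3 133.7] x-axis [ 0.    -0.001 -1.   ] jaw 13.9 toolz -76.1 w 51.2 F [ 0.  -0.5 -0.9] q [-0.08  0.72  0.22  1.69 -0.21  0.76  0.49]
wrist fish1 {'c': array([ 526.9, -302.5]), 'len': np.float64(46.1), 'wid': np.float64(14.4), 'yaw': np.float64(-107.3), 'area': 375, 'ntail': 374, 'px': array([159., 462.]), 'nose': array([ 521.5, -319.9])}
wrist fish2 {'c': array([622.3, -61.3]), 'len': np.float64(40.8), 'wid': np.float64(23.4), 'yaw': np.float64(-74.6), 'area': 1154, 'ntail': 304, 'px': array([326., 236.]), 'nose': array([628. , -81.7])}
wrist fish2 {'c': array([ 590.1, -125.1]), 'len': np.float64(27.2), 'wid': np.float64(21.2), 'yaw': np.float64(150.9), 'area': 415, 'ntail': 107, 'px': array([266., 303.]), 'nose': array([ 576.2, -117.4])}
wrist fish2 {'c': array([ 657.9, -133.6]), 'len': np.float64(31.2), 'wid': np.float64(21.8), 'yaw': np.float64(-166.8), 'area': 825, 'ntail': 125, 'px': array([347., 331.]), 'nose': array([ 643. , -137.1])}
wrist fish3 {'c': array([529.1, -56.9]), 'len': np.float64(38.6), 'wid': np.float64(24.4), 'yaw': np.float64(135.8), 'area': 425, 'ntail': 185, 'px': array([201., 200.]), 'nose': array([512.9, -41.1])}
top fish1 {'c': array([457.2, 378.1]), 'len': np.float64(34.5), 'wid': np.float64(13.5), 'yaw': np.float64(-81.4), 'area': 90, 'ntail': 127, 'px': array([205., 302.]), 'nose': array([459.7, 361.6])}
top fish3 {'c': array([524.4, -58.7]), 'len': np.float64(40.5), 'wid': np.float64(23.3), 'yaw': np.float64(168.9), 'area': 171, 'ntail': 26, 'px': array([401., 276.]), 'nose': array([504.8, -54.8])}
top fish5 {'c': array([528.2,  59.9]), 'len': np.float64(39.0), 'wid': np.float64(22.1), 'yaw': np.float64(153.0), 'area': 113, 'ntail': 23, 'px': array([348., 273.]), 'nose': array([512.2,  68. ])}
```

View pics/b1_wrist.png

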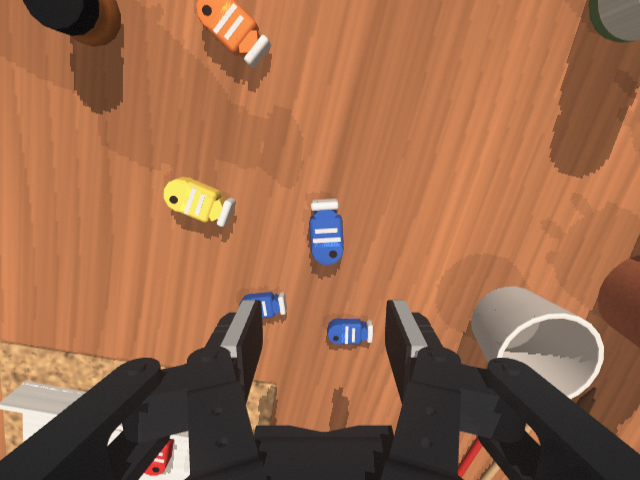

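The large blue fish is at (326,236), the small look-alikes at (262,306) and (348,332), and red lies in the tray at lower left. I'll grip the large blue one.

Emit:
arm_command(series=[[0.6,0.1,0.3,-2.5,0,0,0],[0.6,0,0,-2.5,0,0,0],[0.6,0,0,-2.5,0,0,0],[0.6,0,0,-2.0,0,0,0],[0.6,0,0,-2.0,0,0,0],[0.6,0,0,-1.3,0,0,0],[0.6,0,0,0,0,0,0],[0.6,0,0,0,0,0,0],[0,0,0,0,0,0,0],[0,0,0,0,0,0,0],[0,0,0,0,0,0,0],[0,0,0,0,0,0,0],[0,0,0,0,0,0,0],[0,0,0,0,0,0,0],[0,0,0,1.0,0,0,0],[0,0,0,2.5,0,0,0],[0,0,0,2.5,0,0,0],[0,0,0,2.5,0,0,0],[0,0,0,2,0,0,0],[0,0,0,0,0,0,0]])

```text
clock: 10.67
eef_pos: [625.7, -60.8, 115.6]
tool_rot: [1.247, 1.562, -0.08]
force: [0.8, -1.0, -0.2]
width: 22.1
```

Emit:
arm_command(series=[[0,-1,-2.8,0,0,0,-1.3],[0,-1,-2.8,0,0,0,-1.3],[0,-1,-2.8,0,0,0,-1.3],[0,-1,-2.8,0,0,0,-1.3],[0,-1,-2.8,0,0,0,-1.3],[0,-1,-2.8,0,0,0,-1.3],[0,-1,-2.8,0,0,0,-1.3],[0,-1,-2.8,0,0,0,-1.3],[0,-1,-2.8,0,0,0,-1.3],[0,-0.8,-2.6,0,0,0,-1.3],[0,0,0,0,0,0,0],[0,0,0,0,0,0,0],[0,0,0,0,0,0,0]])

```text
clock: 11.75
eef_pos: [524.6, -337.3, 110.0]
tool_rot: [-2.953, 1.569, 1.777]
force: [0.6, 0.8, -0.6]
width: 21.8
```

Run:
```python
from h import *
look('b2',['fish1','fish2'],cams=('wrist',))
```

```text
t 11.75 pos [ 524.6 -337.3  110. ] x-axis [-0.     0.001 -1.   ] jaw 1.0 toolz -89.0 w 21.8 F [ 0.6  0.8 -0.6] q [ 0.39  0.75  0.23  1.7  -0.24  0.72  0.76]
wrist fish1 {'c': array([ 525.1, -283.5]), 'len': np.float64(43.0), 'wid': np.float64(24.7), 'yaw': np.float64(-90.7), 'area': 1860, 'ntail': 1734, 'px': array([326., 169.]), 'nose': array([ 524.8, -305.5])}
```

View pics/b2_wrist.png

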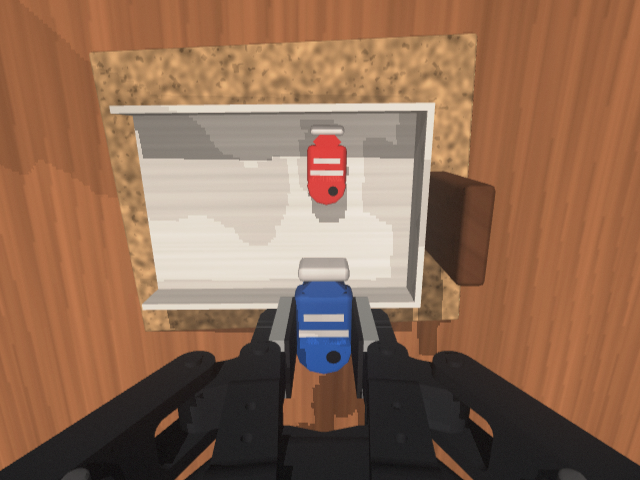

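Emit:
arm_command(series=[[0,0,0.1,-2.5,0,0,0],[0,0,0,-2.5,0,0,0],[0,0,0,-2.0,0,0,0],[0,0,0,-1.5,0,0,0],[0,0,0,-0.7,0,0,0],[0,0,0,0,0,0,0],[0,0,0,0,0,0,0],[0.45,0,0,0,0,0,0],[0.45,0,0,0,0,0,0],[0.45,0,0,0,0,0,0],[0.45,0,0,1.5,0,0,0],[0.45,0,0,2.5,0,0,0],[0.45,0,0,2.5,0,0,0],[0.45,0,0,2.5,0,0,0],[0.45,0,0,2.5,0,0,0]])

```text
clock: 13.05
eef_pos: [524.6, -337.4, 135.1]
tool_rot: [1.088, 1.57, -0.465]
force: [0.0, -0.1, -0.2]
width: 38.4
```

Emit:
arm_command(series=[[0.6,0,2.3,0,0,0,6.5],[0.6,0,2.3,0,0,0,6.5],[0.6,0,2.3,0,0,0,6.5],[0.6,0,2.3,0,0,0,6.5],[0.6,0,2.3,0,0,0,6.5],[0.6,0,2.3,0,0,0,6.5],[0.6,0,2.3,0,0,0,6.5],[0.6,0,2.3,0,0,0,6.5],[0.6,0,2.3,0,0,0,6.5],[0.6,0,2.3,0,0,0,6.5],[0.6,0,2.3,0,0,0,6.5],[0.6,0,2.3,0,0,0,6.5],[0.6,0,0,0,0,0,0],[0.6,0,0,0,0,0,0],[0.6,0,0,0,0,0,0]])

```text
clock: 14.3
eef_pos: [524.8, -62.4, 133.8]
tool_rot: [-0.755, 1.57, -0.949]
force: [0.5, -0.2, -0.5]
width: 51.5
```

Run:
```python
from h import *
look('c1',['fish1','fish2','fish3','fish5'],cams=('wrist','top','scene'))
```

```text
t 14.3 pos [524.8 -62.4 133.8] x-axis [ 0.001 -0.001 -1.   ] jaw 78.9 toolz -11.1 w 51.5 F [ 0.5 -0.2 -0.5] q [ 0.14  0.59 -0.11  1.95  0.11  0.6   1.33]
wrist fish1 {'c': array([ 526.6, -293.6]), 'len': np.float64(45.9), 'wid': np.float64(26.9), 'yaw': np.float64(-83.2), 'area': 1487, 'ntail': 692, 'px': array([ 31., 296.]), 'nose': array([ 529.4, -317.2])}
wrist fish2 {'c': array([ 655.9, -134.4]), 'len': np.float64(37.6), 'wid': np.float64(22.6), 'yaw': np.float64(-177.1), 'area': 741, 'ntail': 120, 'px': array([269., 400.]), 'nose': array([ 637.3, -135.4])}
wrist fish3 {'c': array([537.8, -61.6]), 'len': np.float64(22.3), 'wid': np.float64(13.9), 'yaw': np.float64(-115.3), 'area': 85, 'ntail': 63, 'px': array([327., 255.]), 'nose': array([533.1, -71.7])}
top fish1 {'c': array([457.1, 377.9]), 'len': np.float64(34.4), 'wid': np.float64(13.8), 'yaw': np.float64(-82.1), 'area': 91, 'ntail': 123, 'px': array([205., 302.]), 'nose': array([459.4, 361.6])}
top fish2 {'c': array([ 658.2, -134.8]), 'len': np.float64(28.0), 'wid': np.float64(17.1), 'yaw': np.float64(-163.8), 'area': 65, 'n
[... 586 characters left out ...]
-160.2), 'area': 83, 'ntail': 16, 'px': array([250., 324.]), 'nose': array([ 573.4, -136. ])}
scene fish2 {'c': array([ 659.8, -136.2]), 'len': np.float64(28.1), 'wid': np.float64(15.0), 'yaw': np.float64(-166.6), 'area': 101, 'ntail': 19, 'px': array([276., 348.]), 'nose': array([ 646.3, -139.4])}
scene fish3 {'c': array([523. , -55.8]), 'len': np.float64(40.0), 'wid': np.float64(18.5), 'yaw': np.float64(170.1), 'area': 126, 'ntail': 19, 'px': array([254., 281.]), 'nose': array([504. , -52.5])}
scene fish5 {'c': array([527.1,  61.8]), 'len': np.float64(39.2), 'wid': np.float64(20.9), 'yaw': np.float64(147.8), 'area': 85, 'ntail': 17, 'px': array([292., 247.]), 'nose': array([511.1,  71.9])}
```

View pics/c1_wrist.png

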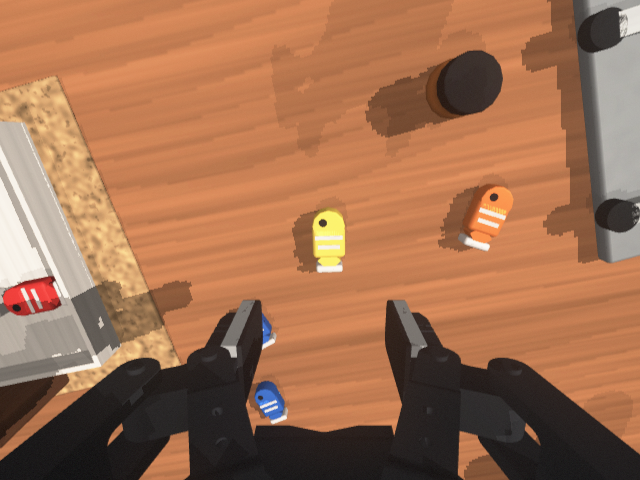

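View pics/c1_scene.png

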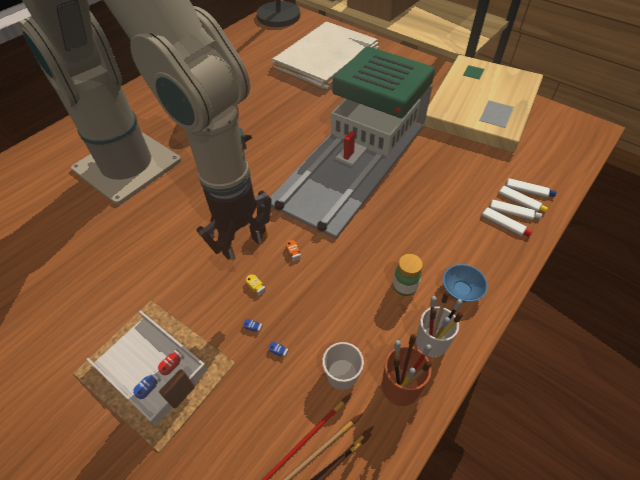

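Run:
```python
from h import *
print(p2w('wrist',[(329,234),(329,211),(330,268)],10).round(1))
print(p2w('wrist',[(489,211),(497,188),(476,243)],10).round(1))
```

```text
[[521.9 -57.3  10. ]
 [505.  -54.   10. ]
 [548.3 -61.6  10. ]]
[[527.6  59.7  10. ]
 [512.   66.4  10. ]
 [550.   48.6  10. ]]
```

Emit:
arm_command(series=[[0.6,-0.1,0.5,-2.5,0,0,0],[0.6,0,0,-2.5,0,0,0],[0.6,0,0,-2.5,0,0,0],[0.6,0,0,-2.0,0,0,0],[0.6,0,0,-2.0,0,0,0],[0.6,0,0,-1.3,0,0,0],[0.6,0,0,0,0,0,0],[0.6,0,0,0,0,0,0],[0,0,0,0,0,0,0],[0,0,0,0,0,0,0],[0,0,0,0,0,0,0],[0,0,0,0,0,0,0],[0,0,0,0,0,0,0],[0,0,0,0,0,0,0],[0,0,0,1.0,0,0,0],[0,0,0,2.5,0,0,0],[0,0,0,2.5,0,0,0],[0,0,0,2.5,0,0,0],[0,0,0,2,0,0,0],[0,0,0,0,0,0,0]])

```text
clock: 16.12
eef_pos: [526.3, -56.5, 114.9]
tool_rot: [0.132, 1.563, -0.06]
force: [0.6, 0.3, -0.5]
width: 22.3
```

Emit:
arm_command(series=[[0,-0.5,-1.9,0,0,0,-6.5],[0,-0.5,-1.9,0,0,0,-6.5],[0,-0.5,-1.9,0,0,0,-6.5],[0,-0.5,-1.9,0,0,0,-6.5],[0,-0.5,-1.9,0,0,0,-6.5],[0,-0.5,-1.9,0,0,0,-6.5],[0,-0.5,-1.9,0,0,0,-6.5],[0,-0.5,-1.9,0,0,0,-6.5],[0,-0.5,-1.9,0,0,0,-6.5],[0,-0.5,-1.9,0,0,0,-6.5],[0,-0.5,-1.9,0,0,0,-6.5],[0,-0.5,-1.9,0,0,0,-6.5],[0,0,0,0,0,0,0],[0,0,0,0,0,0,0],[0,0,0,0,0,0,0]])

```text
clock: 17.37
eef_pos: [463.6, -283.1, 110.1]
tool_rot: [-2.911, 1.569, 1.822]
force: [0.6, 0.1, -0.1]
width: 22.2
```

Run:
```python
from h import *
look('c2',['fish1','fish2','fish3'],cams=('wrist',))
```

```text
t 17.37 pos [ 463.6 -283.1  110.1] x-axis [-0.     0.001 -1.   ] jaw 1.1 toolz -88.9 w 22.2 F [ 0.6  0.1 -0.1] q [ 0.35  0.66  0.23  1.93 -0.26  0.58  0.76]
wrist fish1 {'c': array([ 527.5, -286. ]), 'len': np.float64(43.3), 'wid': np.float64(25.3), 'yaw': np.float64(-88.2), 'area': 1571, 'ntail': 1056, 'px': array([417., 255.]), 'nose': array([ 528.2, -308.9])}
wrist fish2 {'c': array([ 528.6, -341.5]), 'len': np.float64(42.7), 'wid': np.float64(24.3), 'yaw': np.float64(-81.0), 'area': 1010, 'ntail': 795, 'px': array([412., 327.]), 'nose': array([ 532.5, -365.9])}
wrist fish3 {'c': array([ 463.4, -365.6]), 'len': np.float64(40.1), 'wid': np.float64(30.0), 'yaw': np.float64(143.5), 'area': 968, 'ntail': 517, 'px': array([321., 355.]), 'nose': array([ 444.8, -351.8])}
```

View pics/c2_wrist.png

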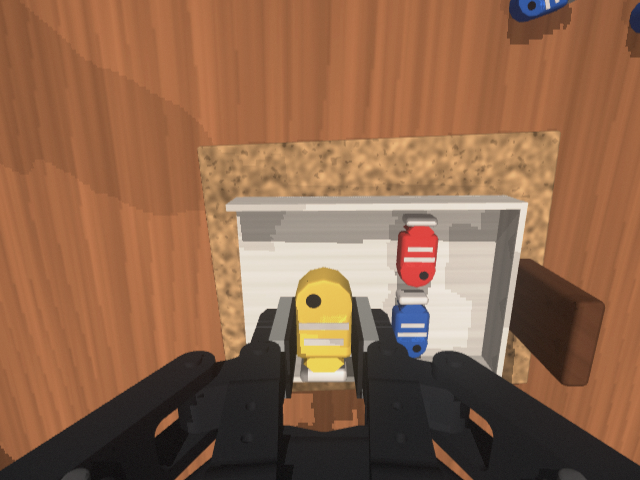

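Emit:
arm_command(series=[[0,0.1,0,-2.5,0,0,0],[0,0.1,0,-2.5,0,0,0],[0,0,0,-2.0,0,0,0],[0,0,0,-1.5,0,0,0],[0,0,0,-0.7,0,0,0],[0,0,0,0,0,0,0],[0,0,0,0,0,0,0],[0.45,0,0,0,0,0,0],[0.45,0,0,0,0,0,0],[0.45,0,0,0,0,0,0],[0.45,0,0,1.5,0,0,0],[0.45,0,0,2.5,0,0,0],[0.45,0,0,2.5,0,0,0],[0.45,0,0,2.5,0,0,0],[0.45,0,0,2.5,0,0,0]])

```text
clock: 18.67
eef_pos: [465.6, -284.3, 135.1]
tool_rot: [1.244, 1.57, -0.309]
force: [-0.1, -0.3, 0.1]
width: 38.3
```

Emit:
arm_command(series=[[0.6,0.4,2.6,0,0,0,4.5],[0.6,0.5,2.6,0,0,0,4.5],[0.6,0.5,2.6,0,0,0,4.5],[0.6,0.5,2.6,0,0,0,4.5],[0.6,0.5,2.6,0,0,0,4.5],[0.6,0.5,2.6,0,0,0,4.5],[0.6,0.5,2.6,0,0,0,4.5],[0.6,0.5,2.6,0,0,0,4.5],[0.6,0.5,2.6,0,0,0,4.5],[0.6,0.5,2.6,0,0,0,4.5],[0.6,0.5,2.6,0,0,0,4.5],[0.6,0.5,2.6,0,0,0,4.5],[0.6,0.4,2.6,0,0,0,5],[0.6,0,0,0,0,0,0],[0.6,0,0,0,0,0,0],[0.6,0,0,0,0,0,0]])

```text
clock: 20.0
eef_pos: [528.4, 52.8, 133.7]
tool_rot: [-0.838, 1.57, -1.363]
force: [0.0, -0.9, -0.3]
width: 51.4
```

Run:
```python
from h import *
look('d1',['fish5'],cams=('wrist','scene'))
```

```text
t 20.0 pos [528.4  52.8 133.7] x-axis [ 0.    -0.001 -1.   ] jaw 59.9 toolz -30.1 w 51.4 F [ 0.  -0.9 -0.3] q [-0.16  0.6   0.01  1.94 -0.01  0.6   0.9 ]
scene fish5 {'c': array([527.2,  61.8]), 'len': np.float64(39.2), 'wid': np.float64(20.2), 'yaw': np.float64(147.5), 'area': 84, 'ntail': 17, 'px': array([292., 247.]), 'nose': array([511.2,  72.1])}
```

View pics/d1_wrist.png

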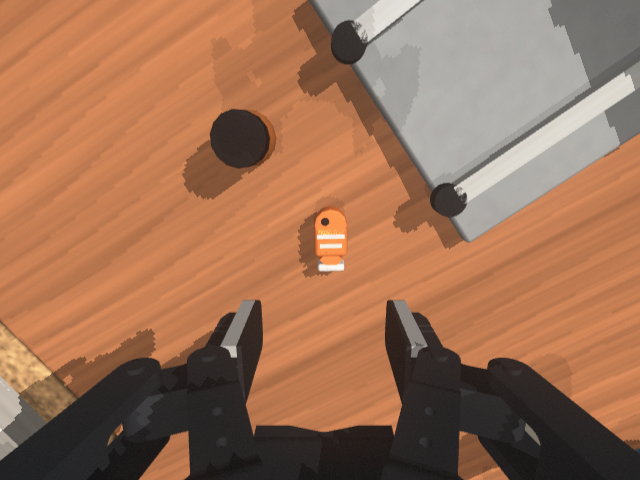

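View pics/d1_scene.png

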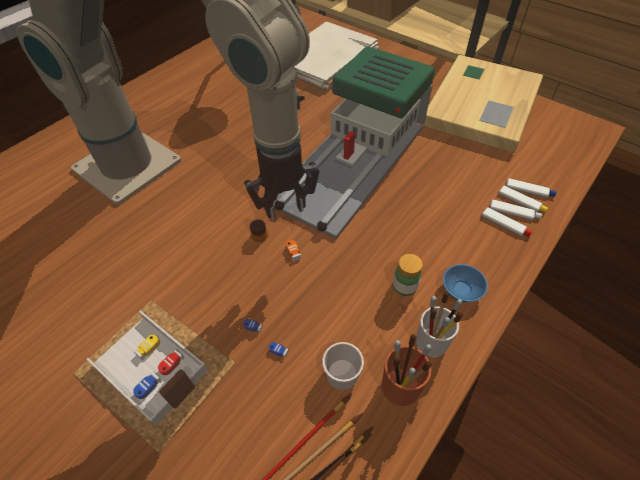

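Run:
```python
from h import *
print(p2w('wrist',[(331,233),(331,208),(331,268)],10).round(1))
```

```text
[[527.4  59.8  10. ]
 [511.2  69.1  10. ]
 [551.2  46.1  10. ]]
```

Emit:
arm_command(series=[[0.6,0,0.7,-2.5,0,0,0],[0.6,0,0,-2.5,0,0,0],[0.6,0,0,-2.5,0,0,0],[0.6,0,0,-2.0,0,0,0],[0.6,0,0,-2.0,0,0,0],[0.6,0,0,-1.3,0,0,0],[0.6,0,0,0,0,0,0],[0.6,0,0,0,0,0,0],[0,0,0,0,0,0,0],[0,0,0,0,0,0,0],[0,0,0,0,0,0,0],[0,0,0,0,0,0,0],[0,0,0,0,0,0,0],[0,0,0,0,0,0,0],[0,0,0,1.0,0,0,0],[0,0,0,2.5,0,0,0],[0,0,0,2.5,0,0,0],[0,0,0,2.5,0,0,0],[0,0,0,2,0,0,0],[0,0,0,0,0,0,0]])

```text
clock: 21.77
eef_pos: [531.4, 61.1, 115.0]
tool_rot: [0.687, 1.563, 0.164]
force: [0.1, 0.5, -1.2]
width: 22.1
```

Emit:
arm_command(series=[[0,-0.4,-2.6,0,0,0,-4],[0,-0.4,-2.6,0,0,0,-4],[0,-0.4,-2.6,0,0,0,-4],[0,-0.4,-2.6,0,0,0,-4],[0,-0.4,-2.6,0,0,0,-4],[0,-0.4,-2.7,0,0,0,-4],[0,-0.4,-2.7,0,0,0,-4],[0,-0.4,-2.7,0,0,0,-4],[0,-0.4,-2.7,0,0,0,-4],[0,-0.4,-2.7,0,0,0,-4],[0,-0.4,-2.7,0,0,0,-4],[0,-0.4,-2.7,0,0,0,-4],[0,-0.4,-2.7,0,0,0,-4],[0,-0.4,-2.7,0,0,0,-4],[0,-0.4,-2.6,0,0,0,-3],[0,0,0,0,0,0,0],[0,0,0,0,0,0,0],[0,0,0,0,0,0,0]])

```text
clock: 23.27
eef_pos: [468.5, -337.1, 110.1]
tool_rot: [-2.888, 1.569, 1.843]
force: [0.8, 0.7, 0.7]
width: 21.8
```

Run:
```python
from h import *
look('d2',['fish1','fish2','fish3'],cams=('wrist',))
```

```text
t 23.27 pos [ 468.5 -337.1  110.1] x-axis [-0.     0.002 -1.   ] jaw 1.1 toolz -88.9 w 21.8 F [0.8 0.7 0.7] q [ 0.44  0.7   0.22  1.84 -0.24  0.64  0.82]
wrist fish1 {'c': array([ 527.7, -283.3]), 'len': np.float64(43.0), 'wid': np.float64(25.6), 'yaw': np.float64(-89.4), 'area': 1902, 'ntail': 1517, 'px': array([418., 170.]), 'nose': array([ 527.9, -305.6])}
wrist fish2 {'c': array([ 527.5, -348.6]), 'len': np.float64(42.6), 'wid': np.float64(23.4), 'yaw': np.float64(-89.8), 'area': 1313, 'ntail': 1219, 'px': array([409., 266.]), 'nose': array([ 527.6, -370.7])}
wrist fish3 {'c': array([ 465.7, -273. ]), 'len': np.float64(22.9), 'wid': np.float64(19.5), 'yaw': np.float64(-171.5), 'area': 809, 'ntail': 2829, 'px': array([321., 152.]), 'nose': array([ 454. , -274.7])}
wrist fish3 {'c': array([ 466. , -296.3]), 'len': np.float64(21.4), 'wid': np.float64(20.3), 'yaw': np.float64(85.3), 'area': 640, 'ntail': 1689, 'px': array([321., 189.]), 'nose': array([ 467. , -285.1])}
```

View pics/d2_wrist.png

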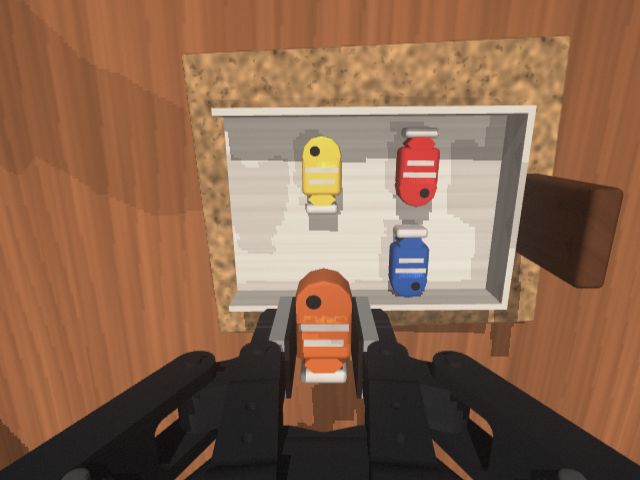

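Emit:
arm_command(series=[[0,-0.1,0.1,-2.5,0,0,0],[0,-0.1,0,-2.5,0,0,0],[0,0,0,-2.0,0,0,0],[0,0,0,-1.5,0,0,0],[0,0,0,-0.7,0,0,0],[0,0,0,0,0,0,0],[0,0,0,0,0,0,0],[0.45,0,0,0,0,0,0],[0.45,0,0,0,0,0,0],[0.45,0,0,0,0,0,0],[0.45,0,0,1.5,0,0,0],[0.45,0,0,2.5,0,0,0],[0.45,0,0,2.5,0,0,0],[0.45,0,0,2.5,0,0,0],[0.45,0,0,2.5,0,0,0],[0.45,0,0,2.5,0,0,0],[0.45,0,0,2.5,0,0,0],[0.45,0,0,0,0,0,0],[0.45,0,0,0,0,0,0]])

```text
clock: 24.9
eef_pos: [467.5, -337.9, 185.4]
tool_rot: [1.035, 1.567, -0.518]
force: [1.0, -0.3, -0.6]
width: 38.2
```

Run:
```python
from h import *
look('d3',[],cams=('wrist','scene'))
```

```text
t 24.9 pos [ 467.5 -337.9  185.4] x-axis [ 0.004 -0.002 -1.   ] jaw 1.0 toolz -89.0 w 38.2 F [ 1.  -0.3 -0.6] q [ 0.41  0.59  0.26  1.79 -0.21  0.79  0.79]
```

View pics/d3_wrist.png

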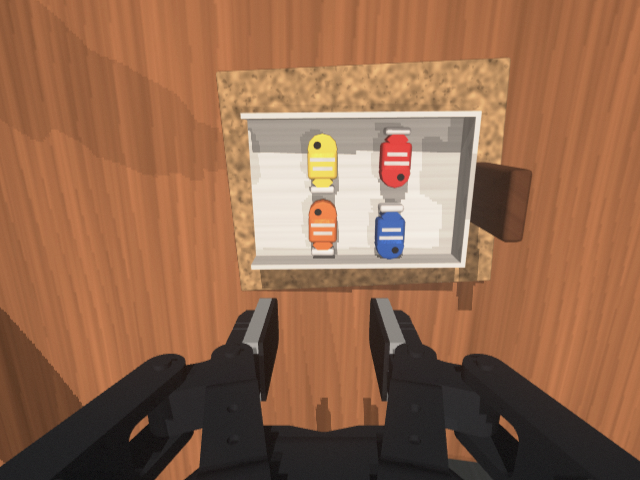

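View pics/d3_scene.png

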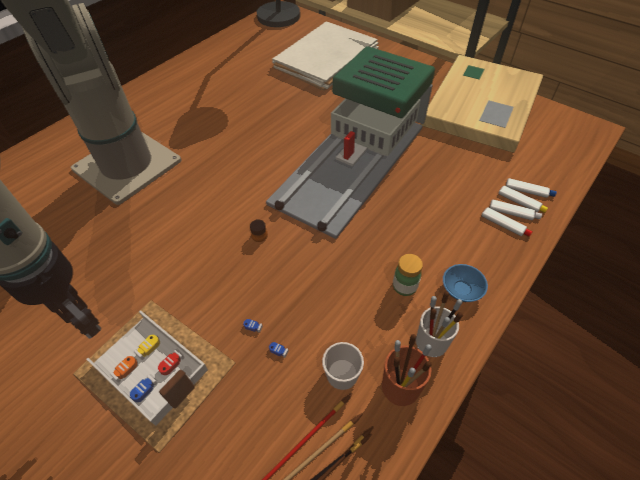

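All four fish lie in the tray: yellow (322,160), red (396,160), orange (322,228), blue (390,235). Next I'll go to the carriage handle, turning the wrist so the camera faces away from the hood.

Emit:
arm_command(series=[[0.6,0.1,2.3,0.1,0,0,6],[0.6,0.1,2.3,0.1,0,0,6],[0.6,0.1,2.3,0.1,0,0,6],[0.6,0.1,2.3,0.1,0,0,6],[0.6,0.1,2.3,0.1,0,0,6],[0.6,0,2.3,0.1,0,0,6],[0.6,0,2.3,0.1,0,0,6],[0.6,0,2.3,0.1,0,0,6],[0.6,0,2.3,0.1,0,0,6],[0.6,0,2.3,0.1,0,0,6],[0.6,0,2.3,0.1,0,0,6],[0.6,0,2.3,0.1,0,0,6],[0.6,0,2.3,0.1,0,0,6],[0.6,0,2.3,0.1,0,0,6],[0.6,0,2.3,0.1,0,0,6]])

```text
clock: 26.25
eef_pos: [470.5, 8.8, 197.2]
tool_rot: [3.06, 1.568, 3.083]
force: [0.2, -0.1, 0.0]
width: 51.0
```

```bash
python3 -c "
from h import *
tool()"
```

```text
t 26.25 pos [470.5   8.8 197.2] x-axis [-0.003  0.    -1.   ] jaw 91.3 toolz 1.3 w 51.0 F [ 0.2 -0.1  0. ] q [ 0.05  0.43 -0.18  2.03  0.12  0.69  1.39]
```

Emit:
arm_command(series=[[0.6,0,2.1,0,0,0,6.3],[0.6,0,2.1,0,0,0,6.3],[0.6,0,2.1,0,0,0,6.3],[0.6,0,2.1,0,0,0,6.3],[0.6,0,2.1,0,0,0,6.3],[0.6,0,2.1,0,0,0,6.3],[0.6,0,2.1,0,0,0,6.3],[0.6,0,2.1,0,0,0,6.3],[0.6,0,2.1,0,0,0,6.3],[0.6,0,2.1,0,0,0,6.3],[0.6,0,2.1,0,0,0,6.3],[0.6,0,2.1,0,0,0,6.3],[0.6,0,2.1,0,0,0,6.3],[0.6,0,2.1,0,0,0,6.3],[0.6,0,2.1,0,0,0,6.3],[0.6,0,0,0,0,0,0],[0.6,0,0,0,0,0,0],[0.6,0,0,0,0,0,0]])

```text
clock: 27.75
eef_pos: [471.1, 321.2, 197.1]
tool_rot: [2.276, 1.568, -2.342]
force: [0.4, -0.7, 0.1]
width: 51.2
```

Run:
```python
from h import *
look('e1',[],cams=('wrist',))
```

```text
t 27.75 pos [471.1 321.2 197.1] x-axis [-0.002 -0.002 -1.   ] jaw -174.6 toolz 95.4 w 51.2 F [ 0.4 -0.7  0.1] q [-0.25  0.62 -0.62  1.77  0.45  0.9   2.16]
```

View pics/e1_wrist.png

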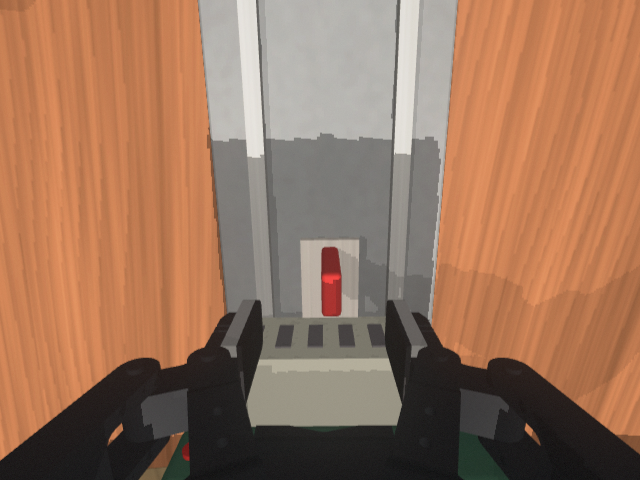

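Run:
```python
from h import *
print(p2w('wrist',[(331,296),(331,278),(332,315)],101).round(1))
print(p2w('wrist',[(331,277),(331,249)],35).round(1))
A=p2w('wrist',[(201,10),(226,317),(457,10),(432,317)],14);print(A.round(1),np.degrees(np.arctan2(A[1,1]-A[0,1],A[1,0]-A[0,0])),np.degrees(np.arctan2(A[3,1]-A[2,1],A[3,0]-A[2,0])))
```

```text
[[462.8 355.4 101. ]
 [464.1 342.  101. ]
 [460.6 369.9 101. ]]
[[460.2 366.8  35. ]
 [462.7 341.3  35. ]]
[[579.8 166.   14. ]
 [556.1 425.5  14. ]
 [384.2 147.8  14. ]
 [357.4 407.2  14. ]] 95.20484311820323 95.88852303603547
```

Emit:
arm_command(series=[[0.6,-0.4,1.6,0,0,0,0],[0.6,-0.4,1.7,0,0,0,0],[0.6,0,0,-2.5,0,0,0],[0.6,0,0,-2.5,0,0,0],[0.6,0,0,-2.5,0,0,0],[0.6,0,0,-2.5,0,0,0],[0.6,0,0,-2,0,0,0],[0.6,0,0,-1.1,0,0,0],[0.6,0,0,0,0,0,0],[0.6,0,0,0,0,0,0],[0,0,0,0,0,0,0],[0,0,0,0,0,0,0],[0,0,0,0,0,0,0],[0,0,0,0,0,0,0],[0,0,0,0,0,0,0],[0,0,0,0,0,0,0],[0,0,0,0,0,0,0],[0,0,0,0,0,0,0]])

```text
clock: 29.3
eef_pos: [462.4, 356.1, 68.7]
tool_rot: [1.375, 1.57, 3.043]
force: [-3.9, -1.6, 6.6]
width: 13.0
```

Run:
```python
from h import *
look('e2',[],cams=('wrist',))
```

```text
t 29.3 pos [462.4 356.1  68.7] x-axis [-0.001  0.    -1.   ] jaw -174.4 toolz 95.6 w 13.0 F [-3.9 -1.6  6.6] q [-0.39  0.8  -0.5   1.83  0.59  0.67  2.  ]
```

View pics/e2_wrist.png

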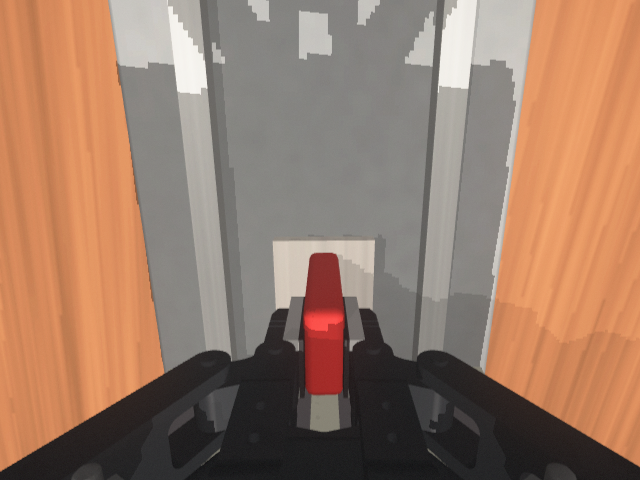

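Emit:
arm_command(series=[[0,0.05,-0.5,0,0,0,0],[0,0.1,-1,0,0,0,0],[0,0.14,-1.5,0,0,0,0],[0,0.14,-1.5,0,0,0,0],[0,0.14,-1.5,0,0,0,0],[0,0.14,-1.5,0,0,0,0],[0,0.14,-1.5,0,0,0,0],[0,0.14,-1.5,0,0,0,0],[0,0.14,-1.5,0,0,0,0],[0,0.14,-1.5,0,0,0,0],[0,0.14,-1.5,0,0,0,0],[0,0.14,-1.5,0,0,0,0],[0,0.1,-1,0,0,0,0],[0,0.05,-0.5,0,0,0,0],[0,0,0,0,0,0,0],[0,0,0,0,0,0,0]])

```text
clock: 30.68
eef_pos: [481.4, 174.3, 68.7]
tool_rot: [-2.264, 1.568, -0.598]
force: [-1.6, -2.2, 9.7]
width: 13.3
```

Emit:
arm_command(series=[[0,0.03,-0.3,0,0,0,0],[0,0.03,-0.3,0,0,0,0],[0,0.01,-0.2,0,0,0,0],[0,0,0,0,0,0,0],[0,0,0,0,0,0,0]])

```text
clock: 31.1
eef_pos: [481.5, 173.9, 68.6]
tool_rot: [-0.404, 1.561, 1.268]
force: [-3.6, 11.1, 3.6]
width: 13.0
```

Emit:
arm_command(series=[[0,-0.05,0.5,0,0,0,0],[0,0,0,0,0,0,0],[0.6,0,0,0,0,0,0],[0.6,0,0,0,0,0,0],[0.6,0,0,0,0,0,0],[0.6,0,0,0,0,0,0],[0.6,0,0,2,0,0,0],[0.6,0,0,2.5,0,0,0],[0.6,0,0,2.5,0,0,0],[0.6,0,0,2.5,0,0,0],[0.6,0,0,2.5,0,0,0],[0.6,0,0,1.5,0,0,0],[0.6,0,0,0,0,0,0],[0.6,0,0,0,0,0,0]])

```text
clock: 32.27
eef_pos: [481.3, 172.3, 202.8]
tool_rot: [-1.686, 1.569, -0.02]
force: [-0.2, -0.5, -0.3]
width: 51.5
```

Run:
```python
from h import *
look('e3',[],cams=('wrist','scene'))
```

```text
t 32.27 pos [481.3 172.3 202.8] x-axis [ 0.002 -0.    -1.   ] jaw -174.6 toolz 95.4 w 51.5 F [-0.2 -0.5 -0.3] q [ 0.06  0.54 -0.68  1.92  0.46  0.83  2.37]
```

View pics/e3_wrist.png

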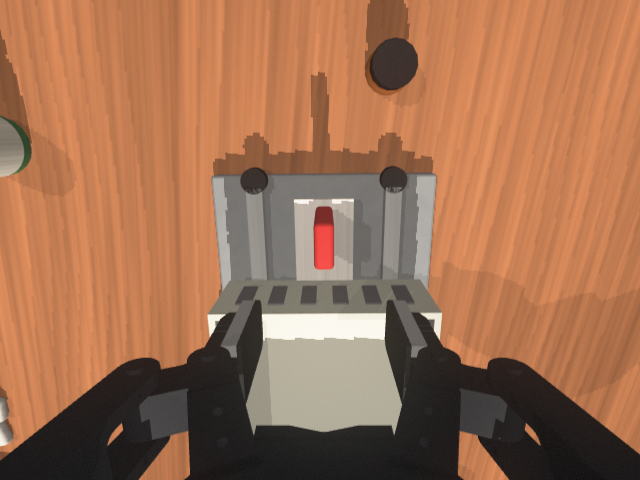

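View pics/e3_scene.png

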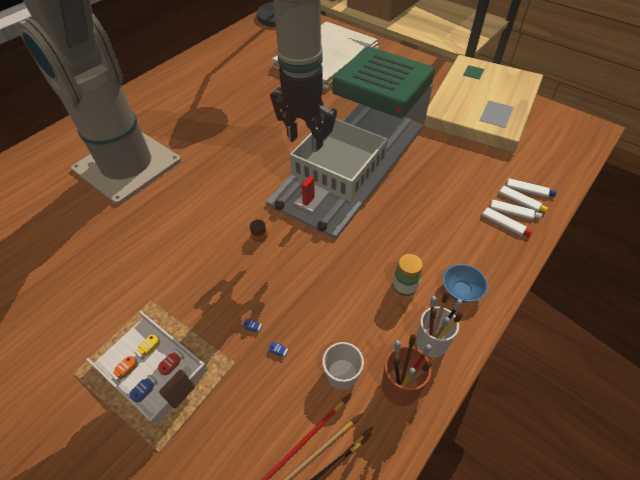

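Run:
```python
from h import *
print(p2w('wrist',[(324,246),(324,222),(324,269)],101).round(1))
print('end',p2w('wrist',[(213,176),(436,175)],14).round(1))
print('basket rim front',p2w('wrist',[(209,314),(441,314)],101).round(1))
# held-up comparison
a=np.array([462.8,355.4]);
```

```text
[[479.7 171.9 101. ]
 [481.3 155.2 101. ]
 [478.1 188.5 101. ]]
end [[579.6 143.2  14. ]
 [385.5 124.   14. ]]
basket rim front [[557.3 230.5 101. ]
 [390.8 215.  101. ]]
```

Handle is now at (324,246), which puts it at (480,172). That is a travel of about 184 mm, held firm against the stop. The basket is clear of the hood, with its centre near (466.5,306.5). Before tipping I want to know whether the arm can reach that pose, so I'll fit a small kinematic model to the recorded poses.

```bash
cat > kin.py <<'E'
import numpy as np, itertools
from scipy.optimize import least_squares
from scipy.spatial.transform import Rotation as Ro
D=[([172.6,626.7,231.3],74.6,[-1.37,0.63,0.04,1.52,-0.03,1.00,-0.02]),
([632.3,47.2,135],-35.4,[-0.4,0.77,0.49,1.66,-0.46,0.83,-0.33]),
([522.9,-282.9,111.1],.6,[0.3,0.71,0.24,1.79,-0.25,0.67,0.69]),
([621.3,-64.3,133.7],13.9,[-0.08,0.72,0.22,1.69,-0.21,0.76,0.49]),
([524.6,-337.3,110],1.0,[0.39,0.75,0.23,1.7,-0.24,0.72,0.76]),
([524.8,-62.4,133.8],78.9,[0.14,0.59,-0.11,1.95,0.11,0.6,1.33]),
([463.6,-283.1,110.1],1.1,[0.35,0.66,0.23,1.93,-0.26,0.58,0.76]),
([528.4,52.8,133.7],59.9,[-0.16,0.6,0.01,1.94,-0.01,0.6,0.9]),
([468.5,-337.1,110.1],1.1,[0.44,0.7,0.22,1.84,-0.24,0.64,0.82]),
([467.5,-337.9,185.4],1.0,[0.41,0.59,0.26,1.79,-0.21,0.79,0.79]),
([471.1,321.2,197.1],-174.6,[-0.25,0.62,-0.62,1.77,0.45,0.9,2.16]),
([462.4,356.1,68.7],-174.4,[-0.39,0.8,-0.5,1.83,0.59,0.67,2.0]),
([481.3,172.3,202.8],-174.6,[0.06,0.54,-0.68,1.92,0.46,0.83,2.37])]
def rz(a):c,s=np.cos(a),np.sin(a);return np.array([[c,-s,0],[s,c,0],[0,0,1]])
def ry(a):c,s=np.cos(a),np.sin(a);return np.array([[c,0,s],[0,1,0],[-s,0,c]])
def fk(q,p,S):
    h,x0,a,oa,b,ob,c,oc=p[:8]; 
    R=rz(S[0]*q[0]); P=R@[x0,0,h]
    R=R@ry(q[1])@rz(S[1]*q[2]); P=P+R@[oa,0,a]
    R=R@ry(q[3])@rz(S[2]*q[4]); P=P+R@[ob,0,b]
    R=R@ry(q[5])@rz(S[3]*q[6]+p[8]); P=P+R@[0,0,c]
    return P,R
def res(p,S,full=False):
    o=[]
    for pos,jaw,q in D:
        P,R=fk(q,p,S)
        j=np.radians(jaw); 
        o+=list(P-pos)+list(300*(R[:,1]-[np.cos(j),np.sin(j),0]))+list(300*(R[:,2]-[0,0,-1]))
    return np.array(o)
def fit():
    best=None
    for S in itertools.product((1,-1),repeat=4):
      if S[0]==1: continue
      for off in (0,1.57,-1.57,3.14):
        r=least_squares(res,[300,0,400,0,400,0,250,0,off],args=(S,))
        if best is None or r.cost<best[0]: best=(r.cost,r.x,S,r.fun)
    return best
E
python3 - <<'E'
from kin import *
c,x,S,f=fit(); print(c,x.round(2),S); print(np.abs(f.reshape(-1,9)).max(0).round(1))
np.save('kp.npy',np.r_[x,S])
E
```

```text
4746.23661983554 [-240.59   25.37  518.81  -15.96  380.67  -18.84 -235.96    0.      1.57] (-1, -1, -1, -1)
[28.  30.5 10.2  0.8  2.6  3.2  3.2  2.5  0. ]
```

Run:
```python
from kin import *
k=np.load('kp.npy');off=k[8];S=k[9:]
def Rs(q):
    R0=rz(S[0]*q[0]);R1=R0@ry(q[1]);R1b=R1@rz(S[1]*q[2]);R2=R1b@ry(q[3]);R2b=R2@rz(S[2]*q[4]);R3=R2b@ry(q[5])
    return R0,R1,R1b,R2,R2b,R3
A=[];B=[]
for pos,j,q in D:
    R0,R1,R1b,R2,R2b,R3=Rs(q)
    # x0,y0,(h-c) ; R1b offs ; R2b offs ; R3 x,y
    A.append(np.c_[R0[:,:2],[0,0,1],R1b,R2b,R3[:,:2]]);B.append(pos)
A=np.vstack(A);B=np.hstack(B)
x,r,rk,sv=np.linalg.lstsq(A,B,rcond=1e-3);print(x.round(1),rk,sv.round(2),(A@x-B).reshape(-1,3).round(1))
```

```text
[ 2.100e+00 -9.400e+00 -1.190e+01 -1.900e+00 -1.870e+01  5.565e+02
 -2.900e+00  3.000e-01  3.858e+02  3.300e+00  3.000e-01] 10 [7.04 7.02 6.2  1.64 1.52 0.68 0.35 0.32 0.21 0.16 0.  ] [[-1.4  0.6 -0.5]
 [ 0.8 -1.5  1.4]
 [-0.9  0.4  2.9]
 [ 0.   4.  -2.2]
 [ 1.  -1.3  1.1]
 [-0.9  0.4  1.4]
 [-0.5 -1.5  0.3]
 [ 1.8  1.4 -1.5]
 [-1.3 -1.6 -3. ]
 [-1.9  1.7 -1.2]
 [ 2.  -0.7 -0.1]
 [-0.  -1.9  0.1]
 [-0.4  1.4  1.4]]
```

Emit:
arm_command(series=[[0.6,0.6,0.6,0.2,0,0,-6.9],[0.6,0.6,0.6,0.2,0,0,-6.9],[0.6,0.6,0.6,0.2,0,0,-6.9],[0.6,0.6,0.6,0.2,0,0,-6.9],[0.6,0.6,0.6,0.2,0,0,-6.9],[0.6,0.6,0.6,0.2,0,0,-6.9],[0.6,0.6,0.6,0.2,0,0,-6.9],[0.6,0.6,0.6,0.2,0,0,-6.9],[0.6,0.6,0.6,0.2,0,0,-6.9],[0.6,0.6,0.6,0.2,0,0,-6.9],[0.6,0.6,0.6,0.2,0,0,-6.9],[0.6,0.6,0.6,0.2,0,0,-6.9],[0.6,0.6,0.6,0.2,0,0,-6.9]])

```text
clock: 33.45
eef_pos: [558.3, 250.5, 226.6]
tool_rot: [-2.62, 1.568, -2.525]
force: [-0.4, -0.2, -0.0]
width: 51.3
```

Emit:
arm_command(series=[[0.6,0.6,0.6,0.2,0,0,-6.9],[0.6,0.6,0.6,0.2,0,0,-6.9],[0.6,0.6,0.6,0.2,0,0,-6.9],[0.6,0.6,0.6,0.2,0,0,-6.9],[0.6,0.6,0.6,0.2,0,0,-6.9],[0.6,0.6,0.6,0.2,0,0,-6.9],[0.6,0.6,0.6,0.2,0,0,-6.9],[0.6,0.6,0.6,0.2,0,0,-6.9],[0.6,0.6,0.6,0.2,0,0,-6.9],[0.6,0.6,0.6,0.2,0,0,-6.9],[0.6,0.6,0.6,0.2,0,0,-6.9],[0.6,0.6,0.6,0.2,0,0,-6.9],[0.6,0,0,0,0,0,-6.9],[0.6,0,0,0,0,0,0]])

```text
clock: 34.62
eef_pos: [630.2, 322.8, 250.1]
tool_rot: [-0.789, 1.567, -2.256]
force: [0.5, -1.1, -0.1]
width: 51.5
```

```bash
python3 -c "
from h import *
tool()"
```

```text
t 34.62 pos [630.2 322.8 250.1] x-axis [-0.002 -0.003 -1.   ] jaw 6.0 toolz -84.0 w 51.5 F [ 0.5 -1.1 -0.1] q [-0.61  0.71  0.2   1.31 -0.14  1.14 -0.3 ]
```

Emit:
arm_command(series=[[0.6,0,0,0,0.3,-3,0],[0.6,0,0,0,0.3,-3,0],[0.6,0,0,0,0.3,-3,0],[0.6,0,0,0,0.3,-3,0],[0.6,0,0,0,0.3,-3,0],[0.6,0,0,0,0.3,-3,0],[0.6,0,0,0,0.3,-3,0],[0.6,0,0,0,0.3,-3,0],[0.6,0,0,0,0.3,-3,0],[0.6,0,0,0,0.3,-3,0],[0.6,0,0,0,0.3,-3,0],[0.6,0,0,0,0.3,-3,0],[0.6,0,0,0,0,0,0],[0.6,0,0,0,0,0,0],[0.6,0,0,0,0,0,0]])

```text
clock: 35.87
eef_pos: [629.8, 318.8, 249.8]
tool_rot: [1.549, 0.987, 0.082]
force: [0.9, 0.6, 0.5]
width: 51.1
```

```bash
python3 -c "
from h import *
tool()"
```

```text
t 35.87 pos [629.8 318.8 249.8] x-axis [ 0.549  0.045 -0.835] jaw 6.2 toolz -84.3 w 51.1 F [0.9 0.6 0.5] q [-0.96  0.55  0.45  1.9   0.27  0.24 -0.77]
```

Emit:
arm_command(series=[[0.7,0,0,0,-0.3,3,0],[0.7,0,-0.5,0,-0.3,3,0],[0.7,0,-1,0,-0.3,3,0],[0.7,0,-2,0,-0.3,3,0],[0.7,0,-2,0,-0.3,3,0],[0.7,0,-3,0,-0.3,3,0],[0.7,0,-3,0,-0.3,3,0],[0.7,0,-3,0,-0.3,3,0],[0.7,0,-3,0,-0.3,3,0],[0.7,0,-3,0,-0.3,3,0],[0.7,0,-3,0,-0.3,3,0],[0.7,0,-3,0,0,0,-1],[0.7,0,-3,0,0,0,-1],[0.7,0,-3,0,0,0,-1],[0.7,0,-3,0,0,0,-1],[0.7,0,-3,0,0,0,-1],[0.7,0,-3,0,0,0,0],[0.7,0,-3,0,0,0,0],[0.7,0,-3,0,0,0,0],[0.7,0,-3,0,0,0,0]])

```text
clock: 37.53
eef_pos: [629.8, -187.9, 250.1]
tool_rot: [0.704, 1.561, -0.848]
force: [-0.3, -0.7, 0.8]
width: 59.8
```

```bash
python3 -c "
from h import *
st,R=tool()
# correction rotvec to straight down w/ jaw 1.2
z=np.radians(1.2);X=np.array([0,0,-1.]);Y=np.array([np.cos(z),np.sin(z),0]);T=np.c_[X,Y,np.cross(X,Y)]
print(np.degrees(Ro.from_matrix(T@R.T).as_rotvec()).round(2))"
```

```text
t 37.53 pos [ 629.8 -187.9  250.1] x-axis [ 0.007 -0.008 -1.   ] jaw 1.1 toolz -88.9 w 59.8 F [-0.3 -0.7  0.8] q [ 0.22  0.62  0.04  1.48 -0.02  1.03  0.28]
[0.44 0.39 0.07]
```

Emit:
arm_command(series=[[0.7,-0.7,-2,-0.6,0.2,0.2,0],[0.7,-0.6,-2,-0.6,0.2,0.2,0],[0.7,-0.6,-2,-0.6,0,0,0],[0.7,-0.6,-2,-0.6,0,0,0],[0.7,-0.6,-2,-0.6,0,0,0],[0.7,-0.6,-2,0,0,0,0],[0.7,0,0,0,0,0,0],[0.7,0,0,0,0,0,0],[0.7,0,0,0,0,0,0]])

```text
clock: 38.28
eef_pos: [593.1, -305.5, 220.0]
tool_rot: [-0.434, 1.57, -1.986]
force: [0.1, -0.6, -0.0]
width: 60.0
```

Run:
```python
from h import *
look('f1',[],cams=('wrist',))
```

```text
t 38.28 pos [ 593.1 -305.5  220. ] x-axis [-0.001 -0.001 -1.   ] jaw 1.1 toolz -88.9 w 60.0 F [ 0.1 -0.6 -0. ] q [ 0.41  0.67  0.03  1.48 -0.02  1.    0.47]
```

View pics/f1_wrist.png

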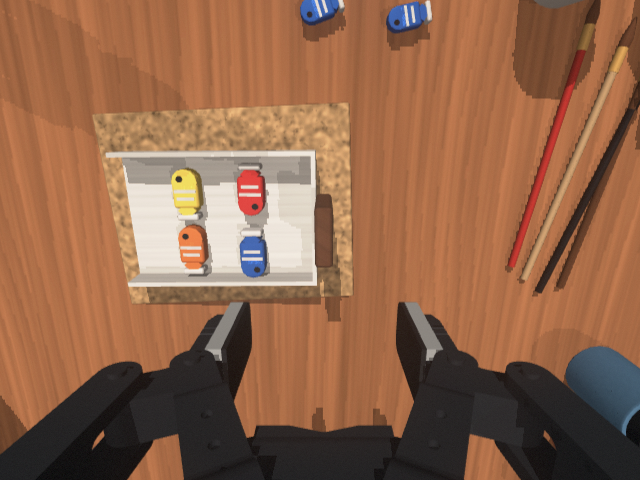

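Run:
```python
from h import *
print(p2w('wrist',[(316,196),(331,196),(317,266),(333,266)],91).round(1))
print(p2w('wrist',[(108,154),(315,153),(130,284),(316,284)],33).round(1))
for n,p in dict(y=(186,190),r=(251,193),o=(193,248),b=(253,256)).items(): print(n,p2w('wrist',[p],24).round(1))
```

```text
[[ 586.9 -273.4   91. ]
 [ 597.9 -273.2   91. ]
 [ 588.4 -327.7   91. ]
 [ 600.8 -327.4   91. ]]
[[ 406.6 -249.9   33. ]
 [ 584.5 -245.6   33. ]
 [ 409.7 -370.3   33. ]
 [ 587.  -366.8   33. ]]
y [[ 467.7 -280.9   24. ]]
r [[ 526.6 -282.5   24. ]]
o [[ 469.5 -335.9   24. ]]
b [[ 526.2 -342.8   24. ]]
```

Emit:
arm_command(series=[[0.7,0,0,-2.5,0,0,0],[0.7,0,0,-2.5,0,0,0],[0.7,0,0,-2.5,0,0,0],[0.7,0,0,-2.5,0,0,0],[0.7,0,0,-2.5,0,0,0],[0.7,0,0,-2,0,0,0],[0.7,0,0,-1.5,0,0,0],[0.7,0,0,-1,0,0,0],[0.7,0,0,0,0,0,0],[0.7,0,0,0,0,0,0],[0,0,0,0,0,0,0],[0,0,0,0,0,0,0],[0,0,0,0,0,0,0],[0,0,0,0,0,0,0],[0,0,0,0,0,0,0],[0,0,0,0,0,0,0],[0,0,0,0,0,0,0],[0,0,0,0,0,0,0]])

```text
clock: 39.83
eef_pos: [593.2, -306.6, 51.0]
tool_rot: [-0.081, 1.567, -1.633]
force: [-0.3, 1.4, 5.6]
width: 13.3
```

Run:
```python
from h import *
look('f2',[],cams=('wrist','scene'))
```

```text
t 39.83 pos [ 593.2 -306.6   51. ] x-axis [-0.    -0.004 -1.   ] jaw 1.1 toolz -88.9 w 13.3 F [-0.3  1.4  5.6] q [ 0.42  0.87  0.02  1.59 -0.02  0.68  0.47]
```

View pics/f2_wrist.png

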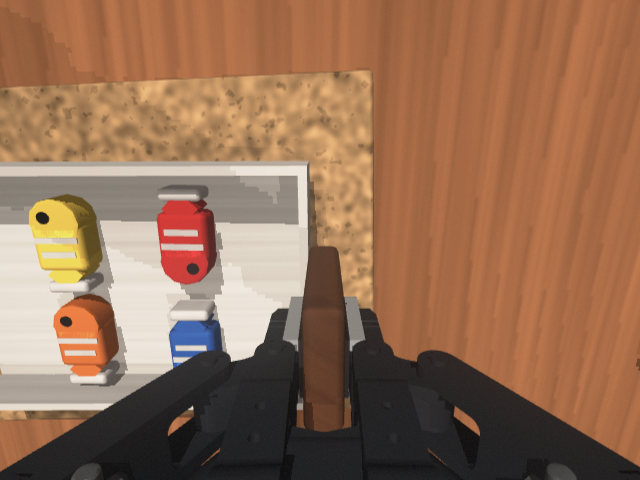

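View pics/f2_scene.png

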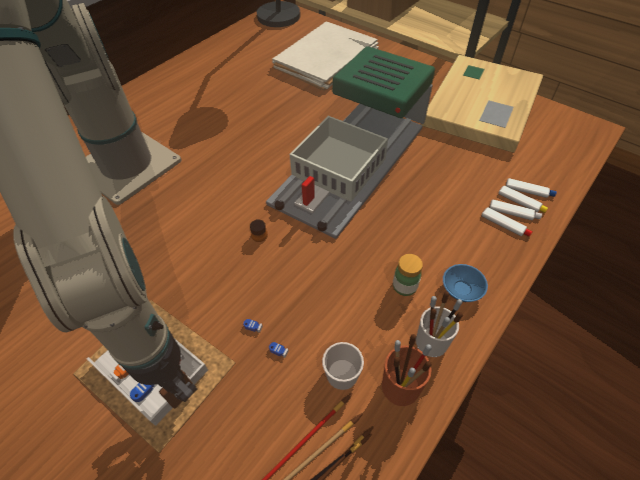

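Emit:
arm_command(series=[[0,0,0,0.2,0,0,0],[0,0,0,0.3,0,0.5,0],[0,0,0,0.5,0,0.5,0],[0,0,0,0.7,0,0.5,0],[0,0,0,0.7,0,0.5,0],[0,0,0,0.7,0,0,0],[0,0,0,0.5,0,0,0],[0,0,0,0.3,0,0,0],[0,0,0,0,0,0,0],[0,0,0,0,0,0,0]])

```text
clock: 40.77
eef_pos: [592.2, -306.2, 88.9]
tool_rot: [-1.506, 1.533, -3.058]
force: [0.1, 0.7, -3.5]
width: 13.2
```

Run:
```python
from h import *
look('f3',[],cams=('wrist','scene'))
```

```text
t 40.77 pos [ 592.2 -306.2   88.9] x-axis [-0.037 -0.003 -0.999] jaw 1.1 toolz -88.9 w 13.2 F [ 0.1  0.7 -3.5] q [ 0.4   0.83  0.04  1.55 -0.02  0.8   0.46]
```

View pics/f3_wrist.png

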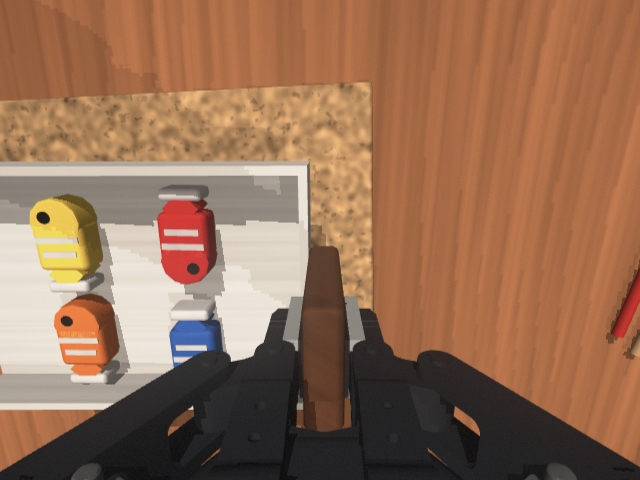

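View pics/f3_scene.png

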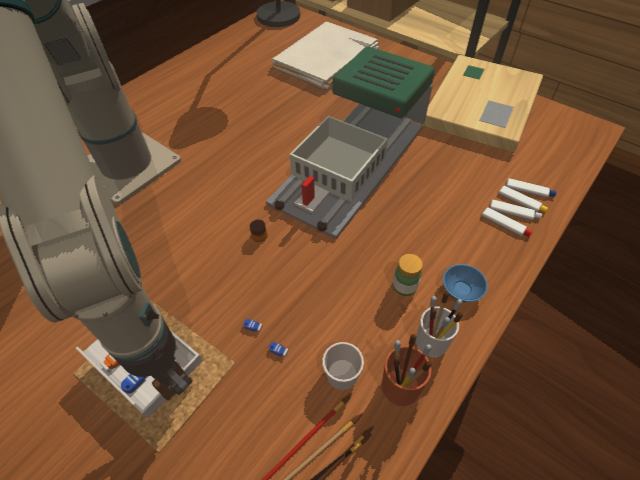

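Grip and tray held together when lifted: the fish are unchanged in the wrist picture, and the tray tilts back by 2°. I'll carry it smoothly towards the basket.

Emit:
arm_command(series=[[0,0,0,0.5,0,0,0],[0,0,0,1,0,0,0],[0,0,0,1.5,0,0,0],[0,0,0,1.5,0,0,0],[0,0,0,1.5,0,0,0],[0,0,0,1.5,0,0,0],[0,0,0,1.2,0,0,0],[0,0,0.2,0.8,0,0,0],[0,0.1,0.5,0.5,0,0,0],[0,0.1,1,0,0,0,0],[0,0.2,1.5,0,0,0,0],[0,0.3,2,0,0,0,0],[0,0.4,2.5,0,0,0,0],[0,0.4,2.5,0,0,0,0],[0,0.4,2.5,0,0,0,0],[0,0.3,2,0,0,0,0],[0,0.2,1.5,0,0,0,0],[0,0.1,1,0,0,0,0],[0,0.1,0.5,0,0,0,0],[0,0,0,0,0,0,0]])

```text
clock: 42.53
eef_pos: [618.4, -127.9, 188.6]
tool_rot: [-1.516, 1.533, -3.067]
force: [-0.1, -0.0, -3.9]
width: 13.6
```

Run:
```python
from h import *
look('g1',[],cams=('scene','wrist'))
```

```text
t 42.53 pos [ 618.4 -127.9  188.6] x-axis [-0.038 -0.003 -0.999] jaw 1.2 toolz -88.8 w 13.6 F [-0.1 -0.  -3.9] q [ 0.13  0.67  0.05  1.58 -0.03  0.93  0.2 ]
```

View pics/g1_scene.png

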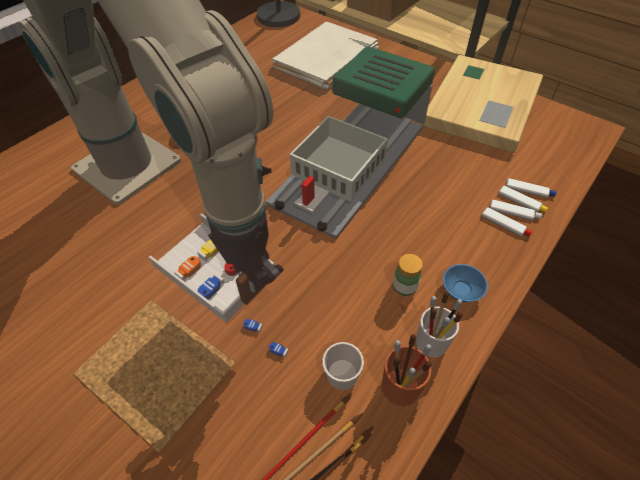

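Emit:
arm_command(series=[[0,0.1,0.5,0,0,0,0],[0,0.2,1,0,0,0,0.2],[0,0.2,1.5,0,0,0,0.2],[0,0.3,2,0,0,0,0.2],[0,0.4,2.5,0,0,0,0.3],[0,0.5,2.8,0,0,0,0.3],[0,0.5,2.8,0,0,0,0.3],[0,0.5,2.8,0,0,0,0.3],[0,0.5,2.8,0,0,0,0.3],[0,0.5,2.8,0,0,0,0.3],[0,0.5,2.8,0,0,0,0.3],[0,0.5,2.8,0,0,0,0.3],[0,0.5,2.8,0,0,0,0.3],[0,0.5,2.8,0,0,0,0.3],[0,0.5,2.8,0,0,0,0.3],[0,0.4,2.8,0,0,0,0.3],[0,0.3,2.3,0,0,0,0.2],[0,0.2,1.7,0,0,0,0],[0,0.1,1,0,0,0,0],[0,0.1,0.5,0,0,0,0]])

```text
clock: 44.3
eef_pos: [690.0, 312.4, 188.3]
tool_rot: [-1.55, 1.532, -3.022]
force: [0.8, -0.3, -4.2]
width: 13.3
```

Run:
```python
from h import *
st,R=tool()
look('g2',[],cams=('scene','top'))
```

```text
t 44.3 pos [690.  312.4 188.3] x-axis [-0.038 -0.005 -0.999] jaw 5.7 toolz -84.3 w 13.3 F [ 0.8 -0.3 -4.2] q [-0.47  0.86  0.04  1.15 -0.05  1.17 -0.33]
t 44.3 pos [690.  312.4 188.3] x-axis [-0.038 -0.005 -0.999] jaw 5.7 toolz -84.3 w 13.3 F [ 0.8 -0.3 -4.2] q [-0.47  0.86  0.04  1.15 -0.05  1.17 -0.33]
```

View pics/g2_scene.png

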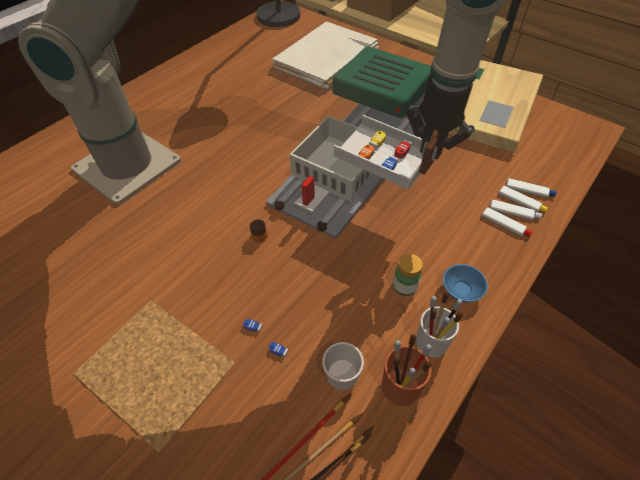

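View pics/g2_top.png

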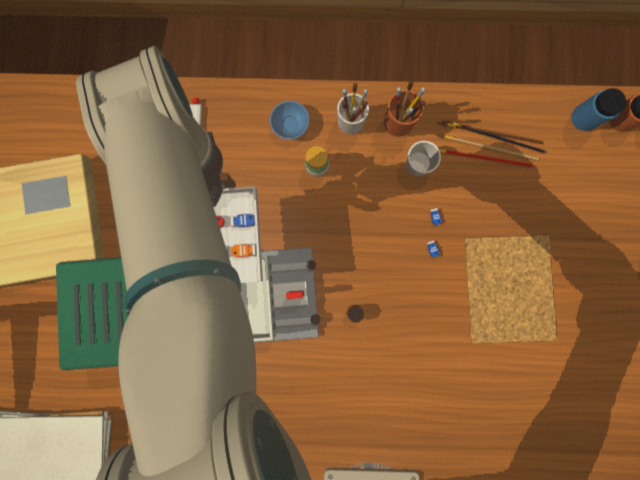

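The tray is over the basket with all four fish in it. Now I'll lower it and start tipping about the lip.

Emit:
arm_command(series=[[0,0.1,0.3,-0.3,0,0,0],[0,0.1,0.4,-0.6,0,0,0],[0,0.1,0.4,-0.7,0,0,0],[0,0.1,0.3,-0.6,0,0,0],[0,0.1,0.2,-0.3,0,0,0],[0,0,0,0,0,0,0],[0,-0.14,0,0.5,0.2,-2.2,0],[0,-0.25,0,0.85,0.3,-3,0],[0,-0.3,0,0.85,0.3,-3,0],[0,-0.35,-0.05,0.85,0.3,-3,0],[0,-0.4,-0.05,0.85,0.3,-3,0],[0,0,0,0,0,0,0],[0,0,0,0,0,0,0]])

```text
clock: 45.48
eef_pos: [681.4, 324.3, 203.8]
tool_rot: [1.565, 1.36, 0.09]
force: [0.1, 0.6, -4.4]
width: 13.3
```

```bash
cat >> h.py <<'E'
def lip():
    st,R=tool(); X,Y=R[:,0],R[:,1]
    L=st['eef_pos']-187*Y+43*X   # tray x = jaw axis Y(+), tray up = -X ; TCP 43 above lip floor
    print('lip',L.round(1),'tilt',round(np.degrees(np.arcsin(R[2,1])),1))
E
python3 - <<'E'
from h import *
lip()
look('g3',[],cams=('scene',))
E
```

```text
t 45.48 pos [681.4 324.3 203.8] x-axis [ 0.209  0.019 -0.978] jaw 5.5 toolz -84.5 w 13.3 F [ 0.1  0.6 -4.4] q [-0.58  0.72  0.11  1.44  0.02  0.79 -0.43]
lip [508.3 307.5 122.5] tilt 12.1
t 45.48 pos [681.4 324.3 203.8] x-axis [ 0.209  0.019 -0.978] jaw 5.5 toolz -84.5 w 13.3 F [ 0.1  0.6 -4.4] q [-0.58  0.72  0.11  1.44  0.02  0.79 -0.43]
```

View pics/g3_scene.png

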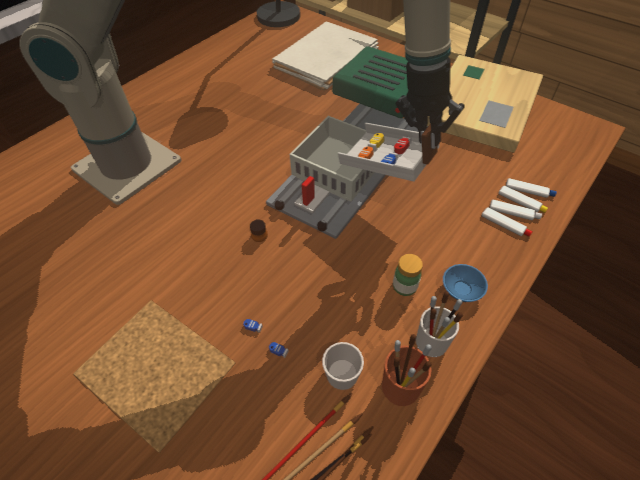

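Emit:
arm_command(series=[[0,-0.22,0,0.45,0.15,-1.5,0],[0,-0.22,0,0.45,0.15,-1.5,0],[0,-0.25,0,0.44,0.15,-1.5,0],[0,-0.25,0,0.44,0.15,-1.5,0],[0,-0.27,0,0.42,0.15,-1.5,0],[0,-0.27,0,0.42,0.15,-1.5,0],[0,-0.3,0,0.4,0.15,-1.5,0],[0,-0.3,0,0.4,0.15,-1.5,0],[0,-0.3,0,0.39,0.15,-1.5,0],[0,0,0,0,0,0,0],[0,0,0,0,0,0,0],[0,0,0,0,0,0,0],[0,0,0,0,0,0,0]])

```text
clock: 46.62
eef_pos: [659.1, 323.5, 240.7]
tool_rot: [1.569, 1.123, 0.092]
force: [-0.1, -0.3, -3.9]
width: 13.3
```

Run:
```python
from h import *
lip()
look('g4',[],cams=('scene',))
im=cv2.imread('pics/g4_scene.png');cv2.imwrite('pics/g4c.png',cv2.resize(im[80:220,270:470],None,fx=4,fy=4))
```

```text
t 46.62 pos [659.1 323.5 240.7] x-axis [ 0.432  0.04  -0.901] jaw 5.4 toolz -84.6 w 13.3 F [-0.1 -0.3 -3.9] q [-0.76  0.59  0.26  1.71  0.13  0.46 -0.58]
lip [509.9 309.3 120.9] tilt 25.7
t 46.62 pos [659.1 323.5 240.7] x-axis [ 0.432  0.04  -0.901] jaw 5.4 toolz -84.6 w 13.3 F [-0.1 -0.3 -3.9] q [-0.76  0.59  0.26  1.71  0.13  0.46 -0.58]
```

View pics/g4c.png

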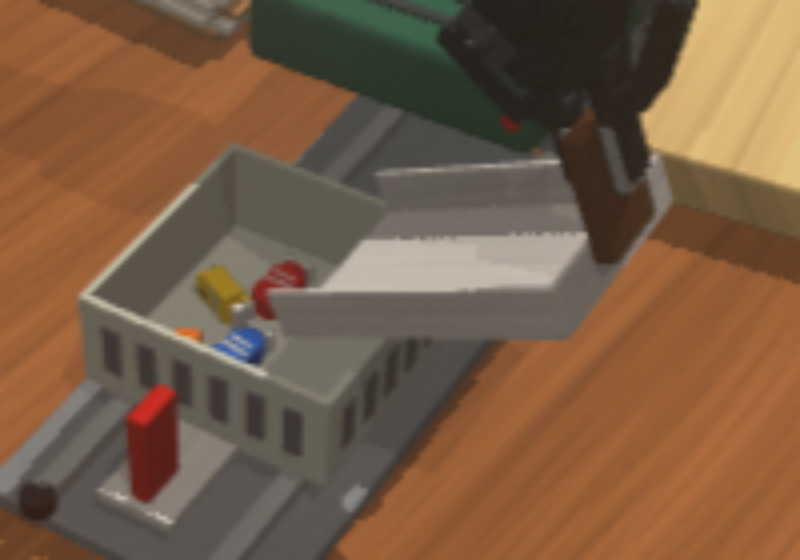

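All four fish are in the basket: yellow (222,290), red (280,290), blue (240,345) and orange (188,336) in the crop. The tray is empty. Levelling it and carrying it back.

Emit:
arm_command(series=[[0,0,0,0.3,-0.28,2.85,0],[0,0,0,0.3,-0.28,2.85,0],[0,0,0,0.3,-0.28,2.85,0],[0,0,-0.5,0,-0.28,2.85,0],[0,0,-1,0,-0.28,2.85,0],[0,-0.1,-1.5,0,-0.28,2.85,0],[0,-0.2,-2,0,-0.28,2.85,0],[0,-0.3,-2.5,0,-0.28,2.85,0],[0,-0.3,-3,0,-0.28,2.85,0],[0,-0.3,-3,0,0,0,-0.4],[0,-0.3,-3,0,0,0,-0.4],[0,-0.3,-3,0,0,0,-0.4],[0,-0.3,-3,0,0,0,-0.4],[0,-0.3,-3,0,0,0,-0.4],[0,-0.3,-3,0,0,0,-0.4],[0,-0.3,-3,0,0,0,-0.4],[0,-0.3,-2.5,0,0,0,-0.4],[0,-0.2,-2,0,0,0,-0.4],[0,-0.1,-1,0,0,0,-0.4],[0,0,0,0,0,0,-0.4]])

```text
clock: 48.33
eef_pos: [622.3, -50.4, 250.2]
tool_rot: [-0.11, 1.567, -1.668]
force: [-0.3, -0.1, -3.5]
width: 13.6
```

Run:
```python
from h import *
lip()
look('g5',[],cams=('scene','top'))
im=cv2.imread('pics/g5_scene.png');cv2.imwrite('pics/g5c.png',cv2.resize(im[80:220,270:470],None,fx=4,fy=4))
im=cv2.imread('pics/g5_top.png');cv2.imwrite('pics/g5t.png',cv2.resize(im[220:370,50:330],None,fx=2.8,fy=2.8))
```

```text
t 48.33 pos [622.3 -50.4 250.2] x-axis [-0.    -0.004 -1.   ] jaw 0.7 toolz -89.3 w 13.6 F [-0.3 -0.1 -3.5] q [-0.02  0.57  0.09  1.57 -0.05  1.    0.09]
lip [435.3 -53.  207.3] tilt -0.0
t 48.33 pos [622.3 -50.4 250.2] x-axis [-0.    -0.004 -1.   ] jaw 0.7 toolz -89.3 w 13.6 F [-0.3 -0.1 -3.5] q [-0.02  0.57  0.09  1.57 -0.05  1.    0.09]
```

View pics/g5c.png

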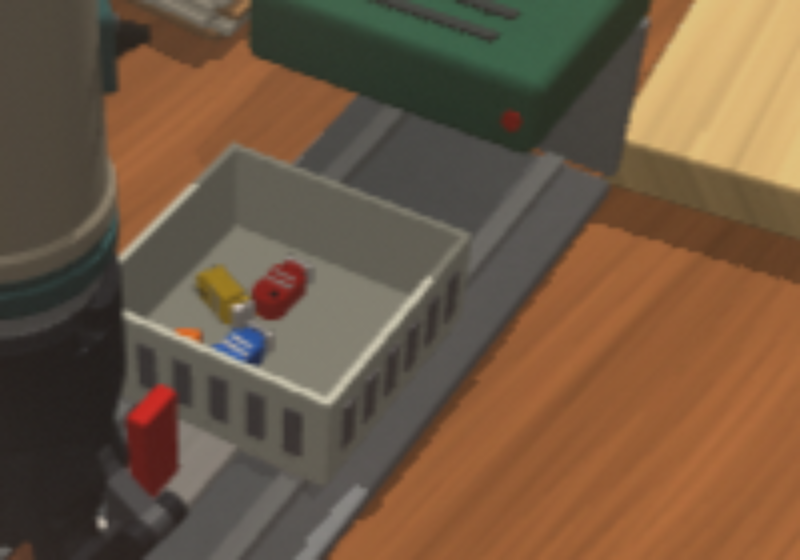

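View pics/g5t.png

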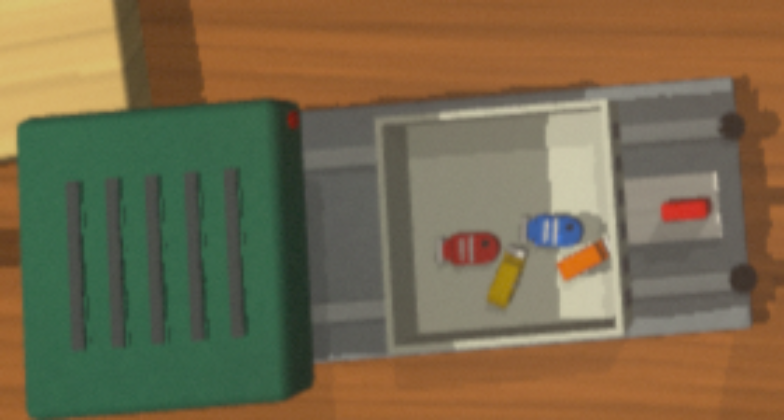

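Emit:
arm_command(series=[[0,-0.1,-0.7,0,0,0,0],[0,-0.2,-1.5,0,0,0,0],[0,-0.2,-2.3,-0.5,0,0,0.1],[0,-0.3,-3,-1,0,0,0.1],[0,-0.3,-3,-1.5,0,0,0.1],[0,-0.3,-3,-1.5,0,0,0.1],[0,-0.3,-3,-1.5,0,0,0.1],[0,-0.3,-3,-1.5,0,0,0.1],[0,-0.2,-2.5,-1.5,0,0,0.1],[0,-0.1,-1.7,-1.5,0,0,0.1],[0,-0.1,-1,-1.5,0,0,0.1],[0,0,-0.5,-1.5,0,0,0],[0,0,0,-1,0,0,0],[0,0,0,-0.5,0,0,0],[0,0,0,0,0,0,0]])

```text
clock: 49.68
eef_pos: [598.1, -295.5, 98.5]
tool_rot: [-1.841, 1.568, 2.908]
force: [0.3, 0.6, -2.4]
width: 13.1
```

Run:
```python
from h import *
lip()
look('h1',[],cams=('scene','wrist'))
```

```text
t 49.68 pos [ 598.1 -295.5   98.5] x-axis [-0.003  0.001 -1.   ] jaw 2.1 toolz -87.9 w 13.1 F [ 0.3  0.6 -2.4] q [ 0.39  0.81  0.05  1.57 -0.06  0.77  0.5 ]
lip [ 411.1 -302.3   56. ] tilt -0.2
t 49.68 pos [ 598.1 -295.5   98.5] x-axis [-0.003  0.001 -1.   ] jaw 2.1 toolz -87.9 w 13.1 F [ 0.3  0.6 -2.4] q [ 0.39  0.81  0.05  1.57 -0.06  0.77  0.5 ]
```

View pics/h1_wrist.png

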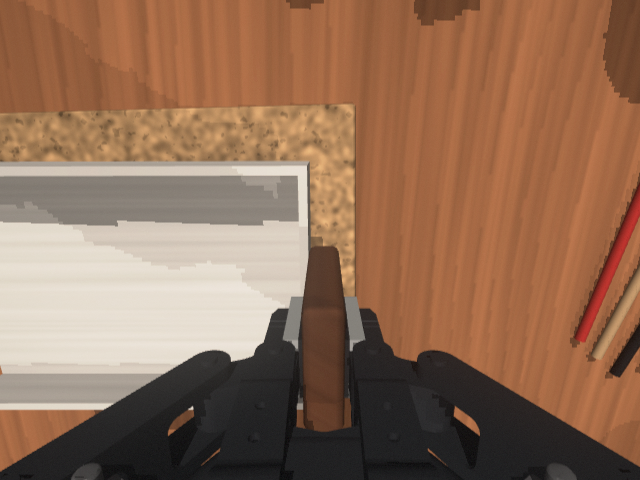

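Emit:
arm_command(series=[[0,0,-0.2,-1,0,0,0],[0,0,-0.2,-1,0,0,0],[0,0,0,-1,0,0,0],[0,0,0,-0.7,0,0,0],[0,0,0,-0.4,0,0,0],[0,0,0,-0.3,0,0,0],[0,0,0,-0.2,0,0,0],[0,0,0,-0.1,0,0,0],[0,0,0,0,0,0,0],[0,0,0,0,0,0,0],[0,0,0,0,0,0,0]])

```text
clock: 50.7
eef_pos: [598.4, -302.3, 53.4]
tool_rot: [-0.236, 1.568, -1.773]
force: [-0.4, -0.6, -2.5]
width: 13.1
```

Emit:
arm_command(series=[[0,0,0,-0.15,0,0,0],[0,0,0,-0.1,0,0,0],[0,0,0,0,0,0,0],[0,0,0,0,0,0,0]])

```text
clock: 51.03
eef_pos: [598.5, -302.3, 51.0]
tool_rot: [-0.199, 1.569, -1.735]
force: [0.0, 1.0, 2.1]
width: 13.3
```

Contact made: the force has turned upward. Releasing and lifting away.

Emit:
arm_command(series=[[0.3,0,0,0,0,0,0],[0.5,0,0,0,0,0,0],[0.6,0,0,0,0,0,0],[0.6,0,0,0,0,0,0],[0.6,0,0,0,0,0,0],[0.6,0,0,1,0,0,0],[0.6,0,0,2,0,0,0],[0.6,0,0,2.5,0,0,0],[0.6,0,0,2.5,0,0,0],[0.6,0,0,2.5,0,0,0],[0.6,0,0,2.5,0,0,0],[0.6,0,0,2.5,0,0,0],[0.6,0,0,1.5,0,0,0],[0.6,0,0,0,0,0,0],[0.6,0,0,0,0,0,0]])

```text
clock: 52.28
eef_pos: [598.6, -302.4, 221.9]
tool_rot: [0.315, 1.568, -1.221]
force: [-0.8, -0.0, -0.4]
width: 50.7
```

Run:
```python
from h import *
look('h2',[],cams=('scene','wrist','top'))
```

```text
t 52.28 pos [ 598.6 -302.4  221.9] x-axis [ 0.001 -0.003 -1.   ] jaw 2.0 toolz -88.0 w 50.7 F [-0.8 -0.  -0.4] q [ 0.39  0.67  0.07  1.47 -0.05  1.01  0.5 ]
```

View pics/h2_wrist.png

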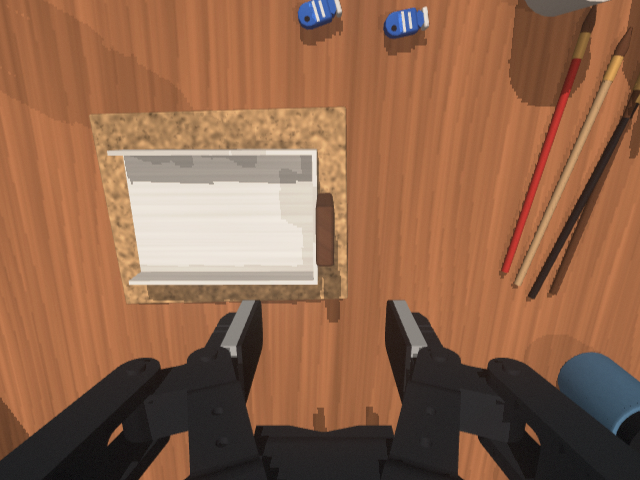

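View pics/h2_scene.png

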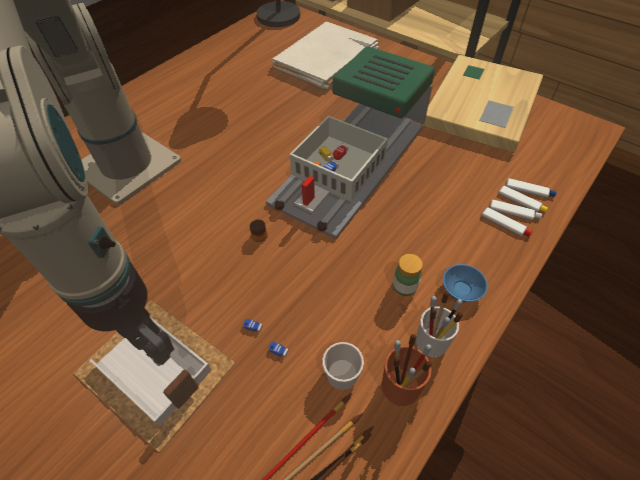

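Emit:
arm_command(series=[[0.6,-0.4,1.7,0,0,0,6.8],[0.6,-0.4,1.7,0,0,0,6.8],[0.6,-0.4,1.7,0,0,0,6.8],[0.6,-0.4,1.7,0,0,0,6.8],[0.6,-0.4,1.7,0,0,0,6.8],[0.6,-0.4,1.7,0,0,0,6.8],[0.6,-0.4,1.7,0,0,0,6.8],[0.6,-0.4,1.7,0,0,0,6.8],[0.6,-0.4,1.7,0,0,0,6.8],[0.6,-0.4,1.7,0,0,0,6.8],[0.6,-0.4,1.7,0,0,0,6.8],[0.6,-0.4,1.7,0,0,0,6.8],[0.6,-0.4,1.7,0,0,0,6.8],[0.6,-0.4,1.7,0,0,0,6.8]])

```text
clock: 53.6
eef_pos: [541.1, -63.4, 219.3]
tool_rot: [-2.267, 1.57, -2.136]
force: [0.7, -0.7, -0.1]
width: 51.2
```

Emit:
arm_command(series=[[0.6,-0.4,1.7,0,0,0,6.8],[0.6,-0.4,1.7,0,0,0,6.8],[0.6,-0.4,1.7,0,0,0,6.8],[0.6,-0.4,1.7,0,0,0,6.8],[0.6,-0.4,1.7,0,0,0,6.8],[0.6,-0.5,1.7,0,0,0,6.8],[0.6,-0.5,1.7,0,0,0,6.8],[0.6,-0.5,1.7,0,0,0,6.8],[0.6,-0.5,1.7,0,0,0,6.8],[0.6,-0.5,1.7,0,0,0,6.8],[0.6,-0.5,1.7,0,0,0,6.8],[0.6,-0.5,1.7,0,0,0,6.8],[0.6,-0.5,1.7,0,0,0,6.8],[0.6,0,0,0,0,0,0],[0.6,0,0,0,0,0,0]])

```text
clock: 54.85
eef_pos: [481.5, 157.0, 219.7]
tool_rot: [0.328, 1.569, 1.995]
force: [-0.0, -0.7, -0.1]
width: 51.4
```

Run:
```python
from h import *
look('i1',[],cams=('wrist',))
st,R=tool()
z=np.radians(-174.5);X=np.array([0,0,-1.]);Y=np.array([np.cos(z),np.sin(z),0]);T=np.c_[X,Y,np.cross(X,Y)]
print(np.degrees(Ro.from_matrix(T@R.T).as_rotvec()).round(2))
```

```text
t 54.85 pos [481.5 157.  219.7] x-axis [-0.001  0.002 -1.   ] jaw -174.5 toolz 95.5 w 51.4 F [-0.  -0.7 -0.1] q [ 0.19  0.56 -0.84  1.91  0.52  0.91  2.34]
t 54.9 pos [481.9 155.9 219.6] x-axis [-0.001  0.001 -1.   ] jaw -174.6 toolz 95.4 w 51.0 F [-0.4  0.  -1.1] q [ 0.19  0.56 -0.84  1.91  0.52  0.91  2.34]
[-0.06 -0.04  0.08]
```

View pics/i1_wrist.png

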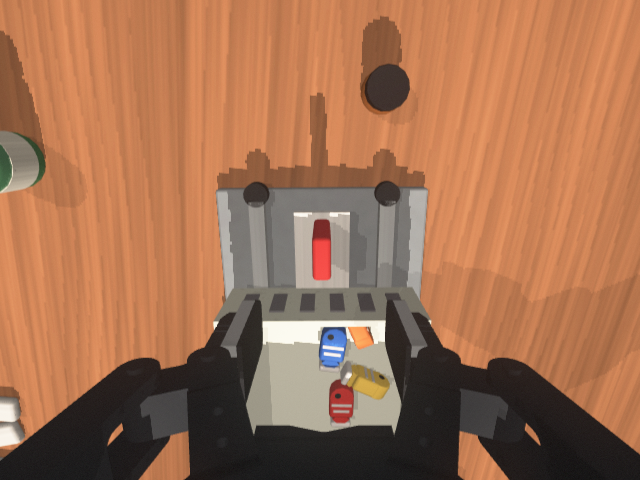

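Emit:
arm_command(series=[[0.6,-0.1,0.8,0,0,0,0],[0.6,-0.1,0.8,0,0,0,0],[0.6,0,0,-2.5,0,0,0],[0.6,0,0,-2.5,0,0,0],[0.6,0,0,-2.5,0,0,0],[0.6,0,0,-2.5,0,0,0],[0.6,0,0,-2.5,0,0,0],[0.6,0,0,-1.7,0,0,0],[0.6,0,0,-1,0,0,0],[0.6,0,0,0,0,0,0],[0.6,0,0,0,0,0,0],[0,0,0,0,0,0,0],[0,0,0,0,0,0,0],[0,0,0,0,0,0,0],[0,0,0,0,0,0,0],[0,0,0,0,0,0,0],[0,0,0,0,0,0,0],[0,0,0,0,0,0,0]])

```text
clock: 56.4
eef_pos: [481.5, 173.1, 69.6]
tool_rot: [-1.094, 1.566, 0.574]
force: [1.9, -0.2, 5.7]
width: 13.4
```

Emit:
arm_command(series=[[0,-0.03,0.3,0,0,0,0],[0,-0.07,0.7,0,0,0,0],[0,-0.1,1,0,0,0,0],[0,-0.14,1.4,0,0,0,0],[0,-0.14,1.4,0,0,0,0],[0,-0.14,1.4,0,0,0,0],[0,-0.14,1.4,0,0,0,0],[0,-0.14,1.4,0,0,0,0],[0,-0.14,1.4,0,0,0,0],[0,-0.14,1.4,0,0,0,0],[0,-0.14,1.4,0,0,0,0],[0,-0.14,1.4,0,0,0,0],[0,-0.14,1.4,0,0,0,0],[0,-0.1,1,0,0,0,0],[0,-0.04,0.5,0,0,0,0],[0,0,0,0,0,0,0],[0,0,0,0,0,0,0]])

```text
clock: 57.82
eef_pos: [463.0, 349.8, 69.6]
tool_rot: [-0.558, 1.565, 1.111]
force: [1.5, 1.6, 5.9]
width: 12.7
```

Emit:
arm_command(series=[[0,-0.04,0.4,0,0,0,0],[0,-0.04,0.4,0,0,0,0],[0,-0.04,0.4,0,0,0,0],[0,0,0,0,0,0,0],[0,0,0,0,0,0,0]])

```text
clock: 58.23
eef_pos: [461.9, 360.7, 69.6]
tool_rot: [-0.675, 1.566, 0.994]
force: [-0.2, 1.0, 6.6]
width: 12.7
```

Emit:
arm_command(series=[[0,-0.03,0.3,0,0,0,0],[0,-0.03,0.3,0,0,0,0],[0,-0.03,0.3,0,0,0,0],[0,0,0,0,0,0,0],[0,0,0,0,0,0,0]])

```text
clock: 58.65
eef_pos: [461.8, 361.3, 69.5]
tool_rot: [-3.037, 1.559, -1.372]
force: [-1.4, -15.9, 20.2]
width: 13.5
```

Emit:
arm_command(series=[[0,0,-0.3,0,0,0,0],[0,0,-0.2,0,0,0,0],[0.6,0,0,0,0,0,0],[0.6,0,0,0,0,0,0],[0.6,0,0,0,0,0,0],[0.6,0,0,0,0,0,0],[0.6,0,0,1,0,0,0],[0.6,0,0,2.5,0,0,0],[0.6,0,0,2.5,0,0,0],[0.6,0,0,2.5,0,0,0],[0.6,0,0,2.5,0,0,0],[0.6,0,0,2.5,0,0,0],[0.6,0,-2,0,0,0,0],[0.6,0,-3,0,0,0,0],[0.6,0,-3,0,0,0,0],[0.6,0,-3,0,0,0,0],[0.6,0,-2,0,0,0,0],[0.6,0,0,0,0,0,0],[0.6,0,0,0,0,0,0]])

```text
clock: 60.23
eef_pos: [460.9, 232.9, 204.0]
tool_rot: [-0.728, 1.568, 0.937]
force: [-0.6, 1.1, 0.5]
width: 51.3
```

Run:
```python
from h import *
look('j1',[],cams=('scene','wrist','top'))
```

```text
t 60.23 pos [460.9 232.9 204. ] x-axis [ 0.001  0.002 -1.   ] jaw -174.6 toolz 95.4 w 51.3 F [-0.6  1.1  0.5] q [ 0.01  0.58 -0.8   1.91  0.53  0.88  2.18]
```

View pics/j1_wrist.png

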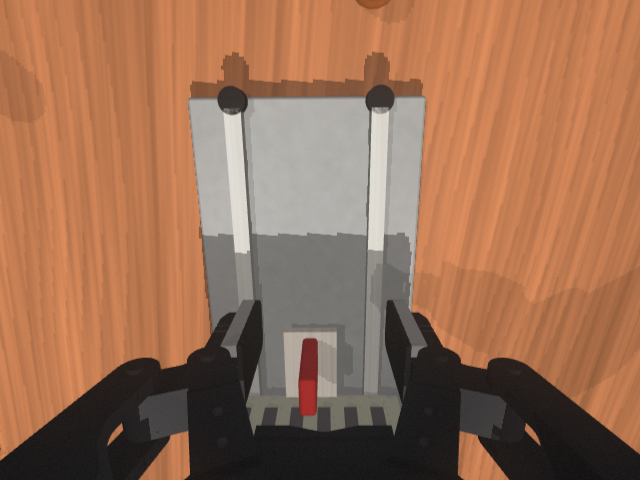

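View pics/j1_scene.png

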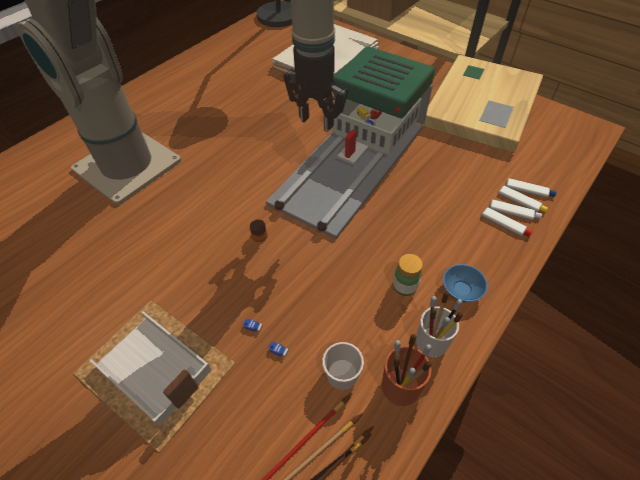

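Run:
```python
from h import *
a=cv2.imread('pics/scene0.png')[70:180,310:450];b=cv2.imread('pics/j1_scene.png')[70:180,310:450]
cv2.imwrite('pics/j1cmp.png',cv2.resize(np.hstack([a,b]),None,fx=2.8,fy=2.8,interpolation=cv2.INTER_CUBIC))
print('handle far/near top', p2w('wrist',[(309,377),(309,413)],101).round(1))
st=ctrl.read_state()
for n in('paint_pot','water_cup','varnish','tray','mat'):
    print(n,[(np.round(q['centre']).tolist(),round(q['conf'],2)) for q in ctrl.spot_in(n,'scene')[:2]])
```

```text
handle far/near top [[461.4 343.  101. ]
 [458.5 376.5 101. ]]
paint_pot [([447.0, 38.0, 38.0], 0.76)]
water_cup [([782.0, -89.0, 33.0], 0.66), ([470.0, 415.0, 61.0], 0.26)]
varnish [([775.0, 117.0, 64.0], 0.66), ([447.0, 36.0, 38.0], 0.41)]
tray [([513.0, -314.0, 6.0], 0.97)]
mat [([527.0, -329.0, 6.0], 0.93)]
```

View pics/j1cmp.png

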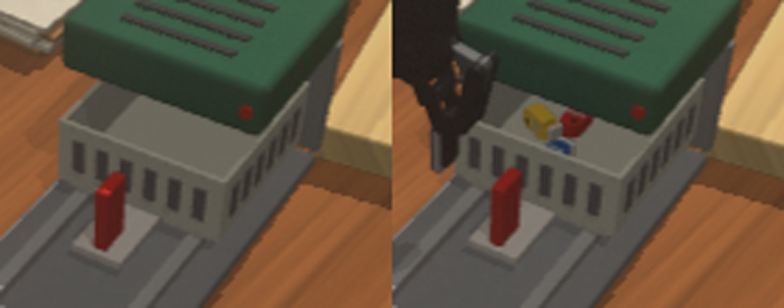

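```bash
python3 -c "
from cell import ctrl
print(ctrl.read_state()['clock']); print(ctrl.finish_job())"
```

```text
60.6333
the job is handed in; nothing more can be done
None
```

The job is handed in at 60.6 s of the 208 s allowed. The system reports no verdict, so the results below come from my own checks.

**What was done**
- Four fish were present: red, blue (the largest of three look-alikes), yellow and orange. I put them on the tray one by one.
- I pulled the carriage to its stop and tipped the tray to about 26° over the basket. All four fish slid in.
- I set the empty tray back on its mat and pushed the carriage home.

**Last checks**
- **Fish:** all four lay on the basket floor when viewed before the push. After it, red, yellow and blue show in the scene picture. The orange one is hidden behind the basket wall.
- **Carriage:** it moved about 189 mm inward from the loading stop and met the home stop at about 16 N. It now sits a few millimetres further in than at the start.
- **Tray:** it lies flat and released, well inside the mat. I put its centre within about 5 mm of the mat's. A later network reading differed by about 20 mm, which is still within the 45 mm limit.
- **Bystanders:** the pot, cup and jar read within about 3 mm of where they stood at the start.
- **Robot:** the gripper is open, about 125 mm from the handle and touching nothing.

**One disagreement:** the outward pull measured about 184 mm rather than 190 mm. This fits the carriage having started about 5 mm short of home. It was firm against the loading stop while the fish were tipped.

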